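# Dip the meat thermometer and show it

## Robot

A 7-joint arm with a two-finger parallel gripper is mounted at the origin on the work surface. World frame = base frame: x ahead of the robot, y to its left, z up, the work surface at z = 0. Lengths are in m, angles in rad, forces in N, time in s.
With the tool pointing down it reaches from about 0.4 to 0.85 m from the base axis. Payload 4.4 kg.
Tool frame: the origin (TCP) lies on the centre line of the jaws, within the pads' length; the fingertips stand 8 mm ahead of it and the grasp point (between the pads) lies 11 mm behind it; z points along the fingers, x is the direction in which the jaws open and shut, and the axes are right-handed (so a half turn about z gives the same grasp; the last joint's range is limited). The gripper opens to 94 mm and grips with 3 to 60 N. Pads are 16 mm wide; open, the fingers measure 119 mm over their backs; the gripper's body (75 mm by 177 mm) begins 78 mm behind the grasp point.
Start: joints at [1.17, 0.628, 0.038, 1.517, -0.027, 0.996, -0.02], TCP at [0.214, -0.614, 0.213] pointing down, gripper open.
Joint ranges: [-3.06, 3.06], [-0.37, 2.12], [-1.25, 1.32], [0.18, 2.47], [-1.1, 4.24], [0.23, 1.98], [-2.94, 2.94]. Speed limits (rad/s): [2.57, 2.57, 3.14, 3.14, 3.14, 3.14, 3.14].

## Interface

Orientations are given as [roll, pitch, yaw] about the fixed x, y, z axes, in that order (R = Rz(yaw) Ry(pitch) Rx(roll)).
In Python, from plant import status, grab_frame, workorder gives the robot as it stands.
- The arm moves only by the tool step_arm, never from a script. Its argument "rows" is text: rows parted by semicolons, each of 5 numbers parted by spaces: the shift along the world's x, y, z in mm, then the turn about the world's z in rad, then the opening, from -1 (shut) to 1 (fully open), so that 0 is half open. A call has 1 to 20 rows; each row is the pose to reach, as a shift and turn from the pose commanded when the call began; what a row does not reach only later rows make up. A row lasts 1/8 s, in which the tool goes at most 62.5 mm and 10.7 degrees, less where a joint would pass 70% of its speed; a pose out of reach is approached as far as the arm can. A call with a gripper value outside its range is refused whole. The fingers move at their own pace and stop on an object; "force" is the grip in N (left out, the last holds). Time passes only in rows, so rows that repeat a pose let the fingers close. It gives the time, the measured TCP pose, the force and the opening at its end, in the units of the state.
- status.observe(): the state, without advancing time (a new reading comes with each control period).
- grab_frame(name): name is "scene" or "top" or "wrist"; returns a dict with "color" (384x512x3 uint8, red, green, blue), "intrinsics" (3x3 intrinsics, pixels), "k1" (the pictures are not rectified: a ray, as slopes to the right and down, at radius r is drawn at 1 + k1 r^2 times it, then the intrinsics apply), "R" (3x3) and "t" (3): a world point X has camera coordinates R X + t; the wrist camera has in their place "mount" (4x4, takes a point from camera to tool coordinates, whose origin is the TCP and whose axes are the tool frame's). Camera axes: x right, y down, z forward; pixel columns grow to the right and rows downward; lengths in m; the calibration is good to about 2 mm. A picture is of the moment at which its call begins: read the wrist's pose just before it. There is no depth.
- workorder.close_job(): hands the job in, once; it reports no verdict.
The state is a dict: "time_s": time; "joint_pos": joint angles; "joint_vel": joint speeds; "joint_torque": joint torques, N m; "tool_pos": TCP position; "tool_rot": TCP orientation; "contact_force": force on the tool from outside, world axes, zero at the start; "wrist_torque": the same for the moment, N m; "opening": finger opening in m.
Only numpy, scipy, OpenCV 4.12 (cv2) and the standard library are available. Lean on these libraries where they do the work, as an engineer would, in place of code of your own. Each camera call takes 0.05 s, during which the arm holds its last target.

## Task

Turn the wooden turntable (a post on it serves as handle) until the probe sleeve of the roasting box points squarely at the steel pointer on the turntable's foot. Then take the meat thermometer from its rest, slide its stem into the sleeve, without forcing it, until the collar stops against the sleeve's mouth, pause there for at least half a second, and draw it fully out. Finish still holding the thermometer, motionless, stem level, at least 20 cm above the ledge, with the sleeve still pointing at the pointer and the other things on the ledge left where they are.

Things in the scene. Friction and masses are not known exactly. Their poses are not given: they have to be found in the camera images.
- foot: Fixed round dark wooden foot of the turntable, 220 mm across; origin on the turning axis, at ledge height. A tongue 24 mm wide runs out along its +x axis, carrying the steel pointer, an upright pointed stud 16 mm thick whose centre is 158 mm from the turning axis and whose top is 52 mm above the ledge. Its z is up.
- turntable (a joint): Angle of the turning disc on its foot, rad; positive is anticlockwise seen from above. 0: the sleeve points exactly at the pointer. Starts between 0.4 and 1.0; it turns from -0.7 to 1.3 and stays where it is left (friction about 0.2 N m). The wooden disc is 280 mm across, its top 40 mm above the ledge; a dark steel lidded roasting box, 120 x 100 mm, its lid knob reaching 125 mm above the ledge, is fixed on it.
- post_grip (a point): Point to hold on the turntable's upright round wooden post, 16 mm thick, fixed to the disc 115 mm from the turning axis. This point is 68 mm above the ledge; the post runs from 40 to 90 mm above the ledge. It is 120 degrees clockwise (seen from above) round the turning axis from the direction in which the sleeve points. It turns with the disc; its x axis is the horizontal direction in which the sleeve points.
- sleeve (a point): Steel probe sleeve fixed in the side of the roasting box: a tube of 13 mm bore, 70 mm long, flaring to a funnel mouth 24 mm wide inside and 30 mm outside. Origin at the centre of the mouth, 70 mm out from the turning axis and 115 mm above the ledge. Its z axis is the bore's axis, pointing out of the mouth: outwards from the turning axis and 35 degrees above level. The stem goes in along -z; the tube is open at its inner end, so only the collar stops the stem.
- rest: Fixed light wooden rest on the ledge, base 170 x 60 x 12 mm, with two notched uprights 32 mm wide: one under the stem (85 mm from the handle's centre, top 50 mm above the ledge), one under the dial end of the handle (its near face 26 mm from the handle's centre, top 47 mm above the ledge). Origin at ledge height right below the centre of the handle; x axis along the thermometer, from tip to dial; z up.
- probe_grip (a point): Centre of the square black handle (16 x 16 mm, 70 mm long) of the loose meat thermometer, 90 g, which starts lying level on its rest with this point 45 mm above the ledge. x axis along the thermometer from tip to dial; z up as it lies. From here towards the tip (-x): handle to 35 mm, steel collar 32 mm across and 8 mm thick to 43 mm, steel stem 7 mm thick to the tip at 118 mm. Towards +x: round dial head 40 mm across, from 35 to 49 mm.
- probe_collar (a point): Centre of the collar's stop face, the face on the stem side, 43 mm from the handle's centre; axes as probe_grip. The stem is 75 mm long from here to the tip.
- probe_tip (a point): Tip of the thermometer's stem, 118 mm from the handle's centre; axes as probe_grip.
- probe: The whole thermometer; origin and axes are those of probe_grip.
- jar_mid (a point): Bystander, leave alone: small glass jar with screw lid, 60 mm across, 80 mm high; its middle.
- mill_mid (a point): Bystander, leave alone: wooden pepper mill, 52 mm across, 95 mm high; its middle.
- brush_mid (a point): Bystander, leave alone: black basting brush, 220 mm long, lying; its middle.
- scraper_mid (a point): Bystander, leave alone: green plastic grill scraper, 165 mm long, lying; its middle.
- mug_mid (a point): Bystander, leave alone: white mug, 80 mm across, 85 mm high; its middle.
- tin_mid (a point): Bystander, leave alone: spice tin, 66 mm across, 90 mm high; its middle.
- tongs_mid (a point): Bystander, leave alone: steel tongs, 260 mm long, lying; its middle.
Things that resemble listed ones, but are neither listed nor needed, are in the scene too. What is meant by the probe is not pink or yellow, and is the smaller of those in its own colour.

How it is judged:
On the way, in this order (a step that is already met when the one before it is completed fails the run):
1. the sleeve points at the pointer, to within 0.12 rad (value of joint turntable between -0.12 and 0.12 rad), for 0.2 s.
2. the stem is in the sleeve with the collar stopped on the mouth (within 5 mm), the sleeve still within 0.17 rad of the pointer (z of probe_collar in the frame of sleeve below 0.005 m and distance between probe_collar and sleeve below 0.01 m and angle between the x axis of probe and the z axis of sleeve, either way round below 0.14 rad and z of probe_tip in the frame of sleeve below -0.06 m and value of joint turntable between -0.17 and 0.17 rad), for 0.4 s.
At the end, for the whole second after the job is handed in: The thermometer is held in the fingers, still (under 0.03 m/s), touching neither turntable nor rest, level within 0.17 rad, handle and tip more than 190 mm above the ledge, tip more than 30 mm from the sleeve mouth; the sleeve faces the pointer within 0.17 rad (contact force between probe and the fingers above 1 N and contact force between probe and foot below 0.1 N and contact force between probe and rest below 0.1 N and angle between probe's own x axis and vertical between 1.4008 and 1.7408 rad and height (world z) of each of probe_tip, probe_grip above 0.19 m and distance between probe_tip and sleeve above 0.03 m and linear speed of probe below 0.03 m/s and value of joint turntable between -0.17 and 0.17 rad); the arm keeps its last pose, push and grip.
It fails at once if the thermometer is forced against the sleeve or turntable with more than 45 N (contact force between probe and foot above 45 N).
It fails at once if a bystander is moved more than 40 mm (distance of any of jar_mid, mill_mid, brush_mid, scraper_mid, mug_mid, tin_mid, tongs_mid from where it was at the start of the episode above 0.04 m).
It also fails if it takes over 72 s, if anything falls off the work surface, if the arm or the gripper's body presses on something with over 40 N, if the wrist force passes 120 N, or if a joint passes its speed limit or range.

## Working session

There is one attempt and no reset: what is moved stays moved. The work goes in short steps, Python scripts to look and compute and a tool call to move; the robot and the scene stay as the last step left them, time stands still between calls to the robot, and variables do not carry over. Pictures are saved under pics/ and viewed, and the job is handed in when it is done.

Besides the shell and the picture viewer there is one more tool, called after "Request:" by a JSON object that holds its "name" and its "arguments". step_arm: Moves the arm, as the interface text tells. Its arguments: {"type":"object","properties":{"rows":{"type":"string"},"force":{"type":"number"}},"required":["rows"]}

```bash
ls; mkdir -p pics; cat > h.py <<'E'
import numpy as np, cv2, sys
from plant import status, grab_frame, workorder
from scipy.spatial.transform import Rotation as Ro
def snap(n,f):
    s=status.observe(); d=grab_frame(n); cv2.imwrite('pics/'+f,d['color'][:,:,::-1])
    d['s']=s
    if 'mount' in d:
        T=np.eye(4);T[:3,:3]=Ro.from_euler('xyz',s['tool_rot']).as_matrix();T[:3,3]=s['tool_pos']
        M=T@np.array(d['mount']); d['R']=M[:3,:3].T; d['t']=-d['R']@M[:3,3]
    import pickle; pickle.dump(d,open('pics/'+f[:-4]+'.pkl','wb'))
    return d
def load(f):
    import pickle; return pickle.load(open('pics/'+f+'.pkl','rb'))
def ray(d,u,v):
    K=np.array(d['intrinsics']); k=d['k1']
    r=np.array(cv2.undistortPoints(np.array([[[u,v]]],float),K,np.array([k,0,0,0,0.]))).ravel()
    R=np.array(d['R']);t=np.array(d['t'])
    return -R.T@t, R.T@np.array([r[0],r[1],1])
def onz(d,u,v,z):
    c,r=ray(d,u,v); return c+r*(z-c[2])/r[2]
def proj(d,X):
    K=np.array(d['intrinsics']); R=np.array(d['R']);t=np.array(d['t'])
    p,_=cv2.projectPoints(np.array(X,float).reshape(-1,1,3),cv2.Rodrigues(R)[0],t,K,np.array([d['k1'],0,0,0,0.])); return p.reshape(-1,2)
def tri(d1,p1,d2,p2):
    c1,r1=ray(d1,*p1);c2,r2=ray(d2,*p2);r1/=np.linalg.norm(r1);r2/=np.linalg.norm(r2)
    A=np.stack([r1,-r2],1);a=np.linalg.lstsq(A,c2-c1,rcond=None)[0]
    P,Q=c1+r1*a[0],c2+r2*a[1];return (P+Q)/2,np.linalg.norm(P-Q)
E
python3 - <<'E'
from h import *
for n in ['scene','top','wrist']:
    d=snap(n,n+'0.png'); print(n,-d['R'].T@d['t'] if 'R' in d else '',d['k1'])
print(status.observe())
E
```

```text
pics
scene [1.23681676 0.48968788 0.78701506] -0.040909552825118864
top [ 0.14835963 -0.03185165  1.71724913] -0.021839155320637123
wrist [ 0.27947078 -0.59025488  0.38441345] 0.005877451444597519
{'time_s': 0.15, 'joint_pos': array([ 1.17022845,  0.62914556,  0.03848763,  1.51809112, -0.02699373,
        0.99631573, -0.0200053 ]), 'joint_vel': array([ 0.00066066, -0.00172322, -0.00014013, -0.00318842,  0.00121987,
       -0.00173773, -0.00078969]), 'joint_torque': array([ 1.74725104e-03, -5.50085771e+01,  1.14479329e+00, -1.86814803e+01,
       -5.22759464e-02,  2.09586084e-02,  1.03496341e-04]), 'tool_pos': array([ 0.21340727, -0.61345927,  0.21277347]), 'tool_rot': array([ 3.14155786e+00,  1.44037381e-03, -1.23606103e+00]), 'contact_force': array([-0.43807724,  0.48633367, -0.35614509]), 'wrist_torque': array([-0.04810531, -0.02171382, -0.00037195]), 'opening': 0.09432646208407153}
```

```bash
ls pics
```

```text
scene0.pkl
scene0.png
top0.pkl
top0.png
wrist0.pkl
wrist0.png
```

View pics/scene0.png

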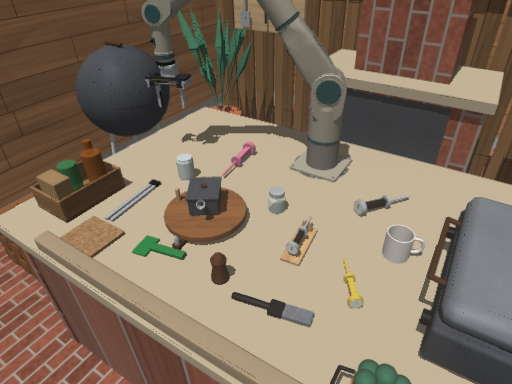

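View pics/top0.png

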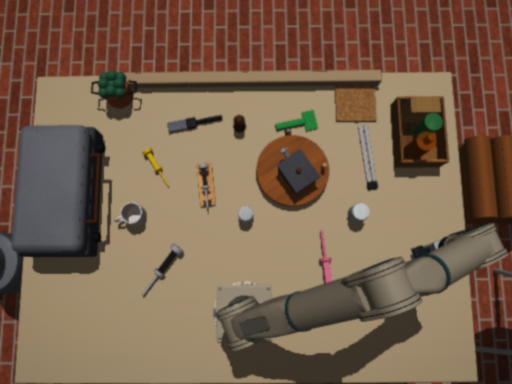

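View pics/wrist0.png

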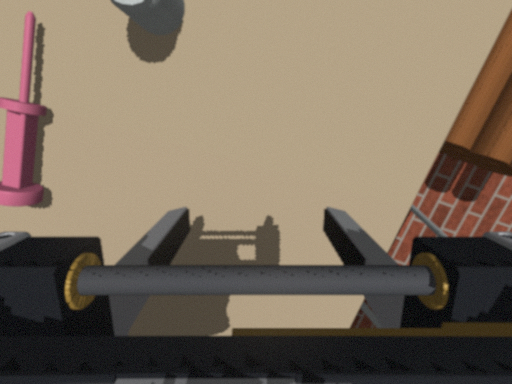

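```bash
python3 - <<'E'
from h import *
d=load('top0'); c=d['color'][:,:,::-1]
a=c[100:230,180:345]; cv2.imwrite('pics/topz.png',cv2.resize(a,None,fx=4.8,fy=4.6,interpolation=cv2.INTER_CUBIC))
d=load('scene0'); c=d['color'][:,:,::-1]
a=c[170:270,145:325]; cv2.imwrite('pics/scz.png',cv2.resize(a,None,fx=4.4,fy=4.4,interpolation=cv2.INTER_CUBIC))
t=load('top0')
for n,u,v,z in [('disc',292,172,.04),('rest',206,186,.04),('jar',246,214,.08),('box',298,172,.1),('base',243,315,0.)]: print(n,onz(t,u,v,z))
E
```

```text
disc [ 0.52491188 -0.18679066  0.04      ]
rest [0.47335288 0.142109   0.04      ]
jar [ 0.3593649  -0.01031907  0.08      ]
box [ 0.51123781 -0.20335638  0.1       ]
base [-0.00917049  0.00431375  0.        ]
```

View pics/topz.png

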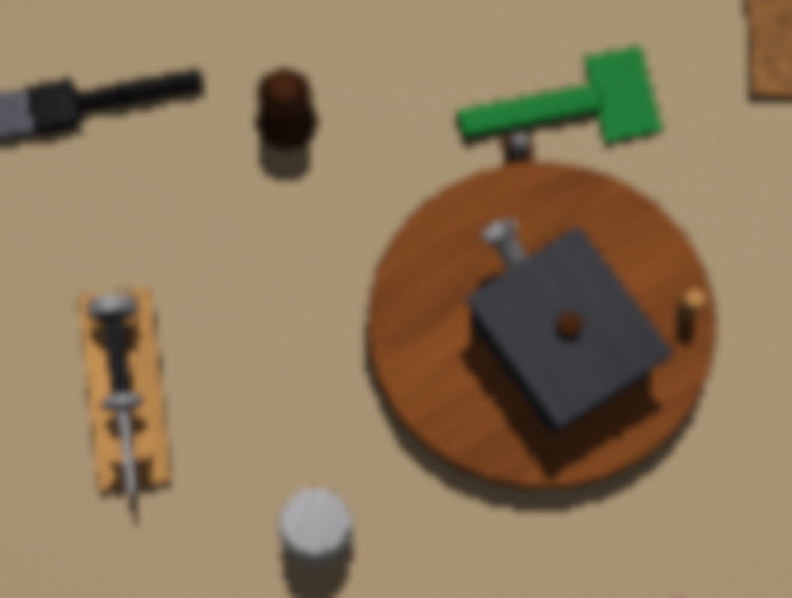

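View pics/scz.png

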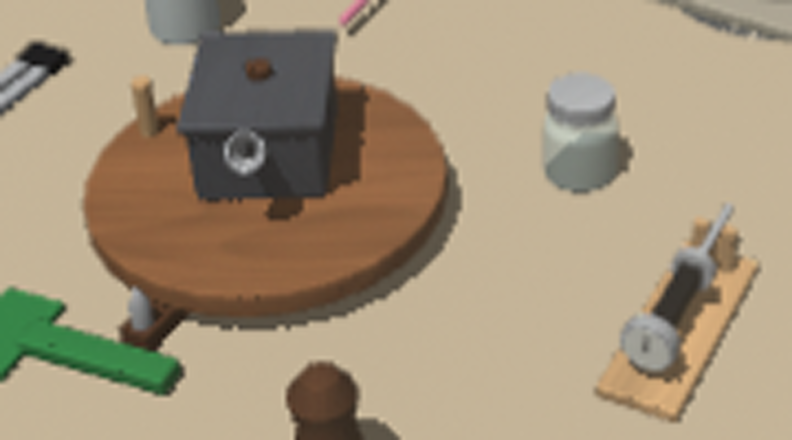

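```bash
python3 - <<'E'
from h import *
from scipy.optimize import least_squares
t=load('top0'); s=load('scene0')
def disc(d,box):
    hsv=cv2.cvtColor(d['color'],cv2.COLOR_RGB2HSV); x0,y0,x1,y1=box
    m=np.zeros(hsv.shape[:2],np.uint8)
    sub=hsv[y0:y1,x0:x1]; m[y0:y1,x0:x1]=((sub[...,0]<18)&(sub[...,1]>120)&(sub[...,2]>75)).astype(np.uint8)*255
    cs,_=cv2.findContours(m,cv2.RETR_EXTERNAL,cv2.CHAIN_APPROX_NONE); c=max(cs,key=cv2.contourArea)
    c=cv2.convexHull(c)[:,0]
    P=np.array([onz(d,u+.0,v+.0,.04)[:2] for u,v in c])
    f=lambda p:np.hypot(P[:,0]-p[0],P[:,1]-p[1])-p[2]
    r=least_squares(f,[*P.mean(0),.14],loss='soft_l1',f_scale=.002); print(r.x,np.abs(r.fun).max(),len(P))
    r=least_squares(lambda p:f([*p,.14]),r.x[:2],loss='soft_l1',f_scale=.002); print(r.x)
disc(t,(250,130,335,215)); disc(s,(160,180,250,243))
print('ptr top',onz(t,288,130.5,.052), onz(t,288,132,.05))
def tz(x,y): return 180+x/4.8-.4,100+y/4.6-.4
def sz(x,y): return 145+x/4.4-.4,170+y/4.4-.4
for n,a,b in [('ptr',(520,140),(141,288)),('post',(692,296),(140,82)),('mouth',(497,232),(244,151)),('knob',(570,320),(259,64)),('tip',(136,520),(731,208)),('collar',(122,400),(696,264)),('dial',(112,303),(648,343))]:
    print(n,*tri(t,tz(*a),s,sz(*b)))
E
```

```text
[ 0.53413326 -0.18782924  0.13849851] 0.003496711610037645 40
[ 0.53434346 -0.1878502 ]
[ 0.54682726 -0.17858848  0.13950557] 0.01951066634454704 23
[ 0.54692968 -0.17841519]
ptr top [ 0.68638252 -0.17418405  0.052     ] [ 0.68099676 -0.17421858  0.05      ]
ptr [ 0.69019563 -0.17426345  0.04528786] 0.0007045709444936019
post [ 0.54416133 -0.3018251   0.08794651] 0.001181108146346517
mouth [ 0.59293722 -0.15043385  0.11165311] 0.002397643220950069
knob [ 0.51586062 -0.20161893  0.12386762] 0.0018373540977436138
tip [0.37367491 0.13322923 0.02569531] 0.004596436773398223
collar [0.46916655 0.14625507 0.04776911] 0.0027088027130687474
dial [0.55274146 0.15422161 0.04442749] 0.00019276439447765876
```

Request:
{"name": "step_arm", "arguments": {"rows": "331 311 0 0 0;331 311 0 0 0;331 311 0 0 0;331 311 0 0 0;331 311 0 0 0;331 311 0 0 0;331 311 0 0 0;331 311 0 0 0;331 311 0 0 0;331 311 0 0 0", "force": 30}}

```text
time_s: 1.4
tool_pos: [0.5427, -0.3052, 0.2133]
tool_rot: [3.14, -0.001, -1.239]
contact_force: [-0.0, -0.7, -0.8]
opening: 0.0469
```

```bash
python3 - <<'E'
from h import *
d=snap('wrist','wrist1.png'); print(d['s']['tool_pos'],d['s']['tool_rot'],d['s']['opening'])
print(proj(d,[[.544,-.302,.09],[.534,-.188,.04],[.593,-.150,.115],[.688,-.174,.052]]))
E
```

```text
[ 0.54269436 -0.30520861  0.2133364 ] [ 3.13971776e+00 -7.06027152e-04 -1.23916909e+00] 0.04692126926770822
[[254.18127999 181.52316275]
 [167.098723   151.65483095]
 [118.07166149  88.59726487]
 [186.18512342  15.64290823]]
```

View pics/wrist1.png

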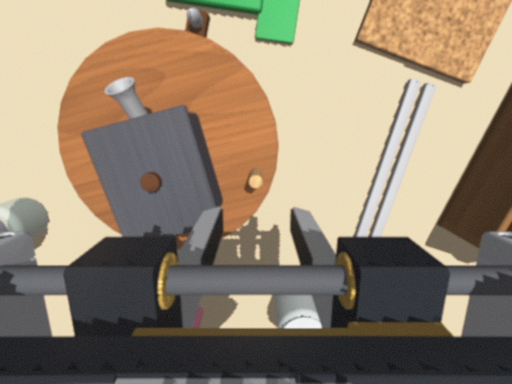

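```bash
python3 - <<'E'
from h import *
from scipy.optimize import least_squares
d=load('wrist1')
hsv=cv2.cvtColor(d['color'],cv2.COLOR_RGB2HSV)
m=((hsv[...,0]<16)&(hsv[...,1]>130)&(hsv[...,2]>75)).astype(np.uint8)*255
m[:28]=0;m[215:]=0;m[:,290:]=0
cs,_=cv2.findContours(m,cv2.RETR_EXTERNAL,cv2.CHAIN_APPROX_NONE);c=cv2.convexHull(max(cs,key=cv2.contourArea))[:,0]
c=np.array([p for p in c if 30<p[1]<205])
P=np.array([onz(d,u,v,.04)[:2] for u,v in c])
f=lambda p:np.hypot(P[:,0]-p[0],P[:,1]-p[1])-p[2]
r=least_squares(f,[.534,-.188,.14],loss='soft_l1',f_scale=.001);print(r.x,np.abs(r.fun).max(),len(P))
print('post',onz(d,257,177,.09),'ptr',onz(d,192,13,.05),'mouth',onz(d,121,85,.115),'knob',onz(d,150,182,.125))
E
```

```text
[ 0.53851783 -0.18862441  0.13701455] 0.0005480081730600272 36
post [ 0.54991204 -0.30330336  0.09      ] ptr [ 0.69305482 -0.17871087  0.05      ] mouth [ 0.59704469 -0.15192941  0.115     ] knob [ 0.51800678 -0.20267545  0.125     ]
```

Request:
{"name": "step_arm", "arguments": {"rows": "5 2 -60 0 0;5 2 -110 0 0;5 2 -140 0 0;5 2 -156 0 0;5 2 -156 0 0;5 2 -156 0 -1;5 2 -156 0 -1;5 2 -156 0 -1;5 2 -156 0 -1", "force": 25}}

```text
time_s: 2.58
tool_pos: [0.5502, -0.3016, 0.0582]
tool_rot: [-3.141, -0.002, -1.236]
contact_force: [0.1, -1.0, 2.4]
opening: 0.0152
```

Request:
{"name": "step_arm", "arguments": {"rows": "-11.5 -0.7 0 -0.1 -1;-11.5 -0.7 0 -0.1 -1;-23 -0.3 0 -0.2 -1;-23 -0.3 0 -0.2 -1;-34.4 1.3 0 -0.3 -1;-34.4 1.3 0 -0.3 -1;-45.6 4 0 -0.4 -1;-45.6 4 0 -0.4 -1;-59.7 9.1 0 -0.53 -1;-59.7 9.1 0 -0.53 -1;-59.7 9.1 0 -0.53 -1"}}

```text
time_s: 3.95
tool_pos: [0.4899, -0.2923, 0.0582]
tool_rot: [-3.142, -0.001, -1.764]
contact_force: [-2.3, -1.3, 7.3]
opening: 0.0153
```

```bash
python3 - <<'E'
from h import *
d=snap('top','top2.png')
a=d['color'][100:230,180:345,::-1]; cv2.imwrite('pics/topz2.png',cv2.resize(a,None,fx=4.8,fy=4.6,interpolation=cv2.INTER_CUBIC))
d=snap('scene','scene2.png')
a=d['color'][160:270,145:325,::-1]; cv2.imwrite('pics/scz2.png',cv2.resize(a,None,fx=4.4,fy=4.4,interpolation=cv2.INTER_CUBIC))
E
```

```text
(no output)
```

View pics/topz2.png

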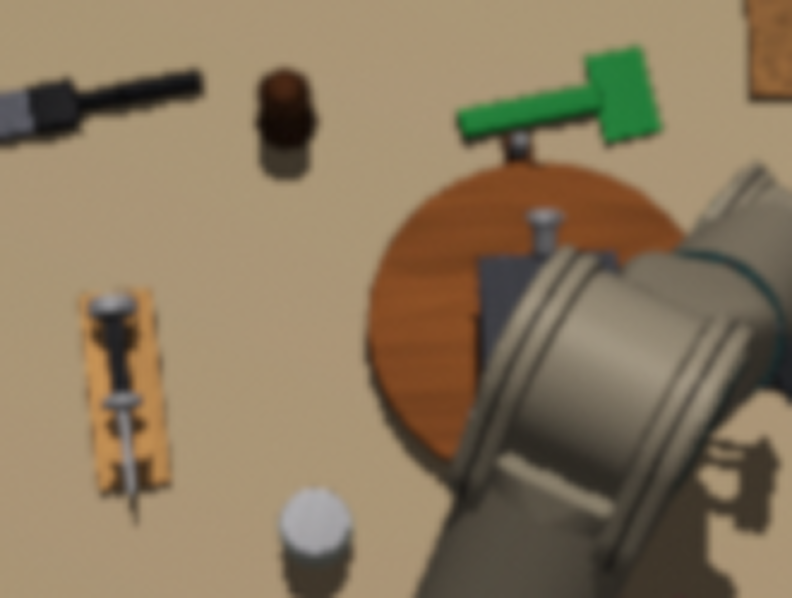

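View pics/scz2.png

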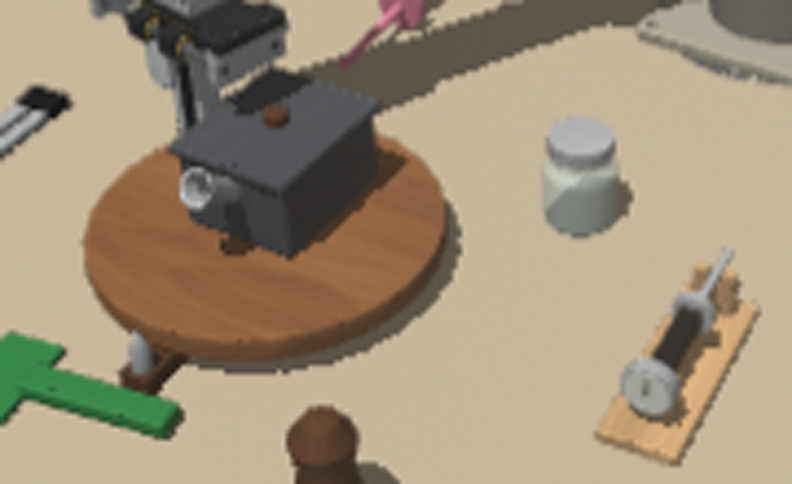

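```bash
python3 - <<'E'
from h import *
t=load('top2'); s=load('scene2')
def tz(x,y): return 180+x/4.8-.4,100+y/4.6-.4
def sz(x,y): return 145+x/4.4-.4,160+y/4.4-.4
for n,a,b in [('mouth',(545,216),(197,188)),('ptr',(519,142),(140,333))]:
    p,e=tri(t,tz(*a),s,sz(*b)); print(n,p,e)
    for c in [(.534,-.188),(.5385,-.1886)]: print(np.degrees(np.arctan2(p[1]-c[1],p[0]-c[0])),np.hypot(p[1]-c[1],p[0]-c[0]))
a=onz(t,*tz(480,257),.11);b=onz(t,*tz(615,252),.11);print(a,b,np.degrees(np.arctan2(b[1]-a[1],b[0]-a[0]))+90)
# tongue base direction
E
```

```text
mouth [ 0.60478706 -0.18632218  0.11177941] 0.0008891680876556912
1.3577914080928033 0.07080694077961368
1.9680793425615524 0.0663261842186331
ptr [ 0.68971704 -0.17444242  0.04370084] 0.0015508788499693784
4.975938783948071 0.15630612764109295
5.348683783912567 0.15187834359924818
[ 0.57206204 -0.13609763  0.11      ] [ 0.57520236 -0.23988566  0.11      ] 1.7330740125885882
```

Request:
{"name": "step_arm", "arguments": {"rows": "5.2 -2.3 0 0.05 -1;5.2 -2.3 0 0.05 -1;5.2 -2.3 0 0.05 -1;5.2 -2.3 0 0.05 -0.2;5.2 -2.3 0 0.05 -0.2;5.2 -2.3 0 0.05 -0.2;5.2 -2.3 50 0.05 -0.2;5.2 -2.3 100 0.05 -0.2;5.2 -2.3 150 0.05 0;-8 200 170 0 0;-8 200 170 0 0;-8 200 170 0 0;-8 200 170 0 0;-8 200 170 0 0;-8 200 170 0 0;-8 200 170 0 0"}}

```text
time_s: 6.05
tool_pos: [0.4818, -0.0938, 0.2273]
tool_rot: [3.141, -0.001, -1.769]
contact_force: [-0.6, -0.4, 0.5]
opening: 0.0468
```

```bash
python3 - <<'E'
from h import *
d=snap('wrist','wrist3.png'); print(d['s']['tool_pos'],d['s']['tool_rot'],d['s']['opening'])
E
```

```text
[ 0.48177891 -0.09378169  0.22725026] [ 3.14141349e+00 -8.28513325e-04 -1.76915111e+00] 0.04682407762802618
```

View pics/wrist3.png

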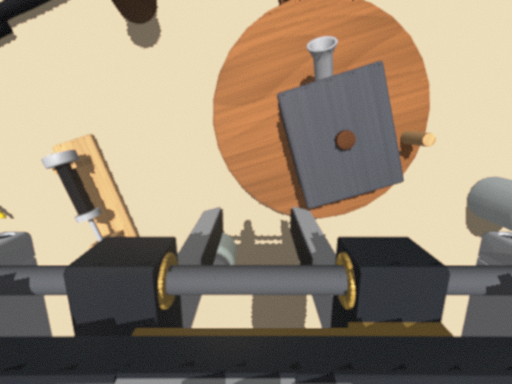

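Request:
{"name": "step_arm", "arguments": {"rows": "-20 244 0 0.15 0;-20 244 0 0.29 0;-20 244 0 0.29 0;-20 244 0 0.29 0;-20 244 0 0.29 0;-20 244 0 0.29 0;-20 244 0 0.29 0"}}

```text
time_s: 6.98
tool_pos: [0.4623, 0.15, 0.2274]
tool_rot: [3.141, -0.001, -1.48]
contact_force: [-0.2, -0.5, 0.2]
opening: 0.0471
```

```bash
python3 - <<'E'
from h import *
d=snap('wrist','wrist4.png'); print(d['s']['tool_pos'],d['s']['tool_rot'],d['s']['opening'])
d=snap('top','top4.png')
a=d['color'][100:230,180:345,::-1]; cv2.imwrite('pics/topz4.png',cv2.resize(a,None,fx=4.8,fy=4.6,interpolation=cv2.INTER_CUBIC))
d=snap('scene','scene4.png')
E
```

```text
[0.46232132 0.14996892 0.22741951] [ 3.14145017e+00 -8.88844444e-04 -1.47978841e+00] 0.047115277269497456
```

View pics/wrist4.png

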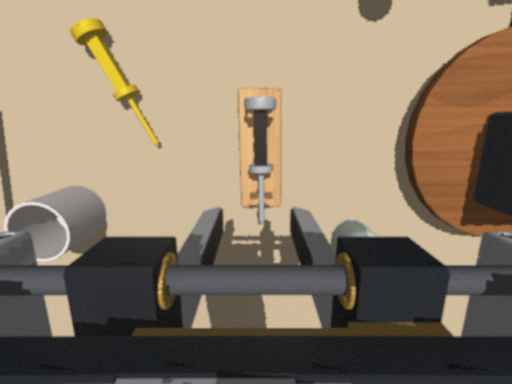

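View pics/topz4.png

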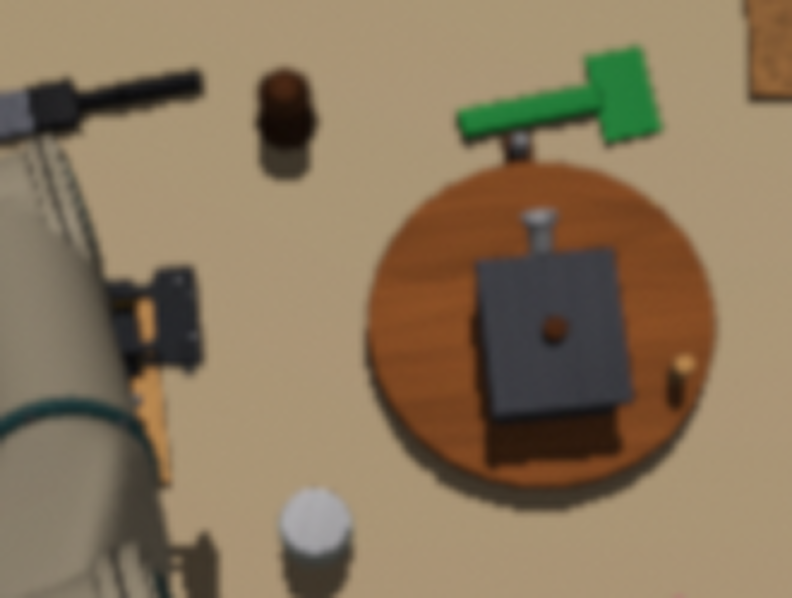

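```bash
python3 - <<'E'
from h import *
t=load('top4'); w=load('wrist4')
def tz(x,y): return 180+x/4.8-.4,100+y/4.6-.4
C=np.array([onz(t,*tz(*p),.11) for p in [(478,260),(612,248),(630,402),(495,416)]])
for i in range(4):
    e=C[(i+1)%4]-C[i]; print(np.linalg.norm(e),np.degrees(np.arctan2(e[1],e[0])))
print('cen',C.mean(0),'knob',onz(t,*tz(555,327),.123),'mouth',onz(t,*tz(541,215),.117),'post',onz(t,*tz(684,360),.09))
hsv=cv2.cvtColor(w['color'],cv2.COLOR_RGB2HSV);
m=(hsv[90:205,235:285,2]<60);
for v in range(100,172,6): print(v,np.where(m[v-90])[0]+235 if m[v-90].any() else '', end='; ')
print()
for n,u,v,z in [('dialtop',260,102,.065),('collar',261,168,.061),('tip',262,222,.045),('handtop110',260.5,112,.053),('handtop160',260.5,160,.053)]: print(n,onz(w,u,v,z))
g=w['color'][80:230,225:300,::-1];cv2.imwrite('pics/wz4.png',cv2.resize(g,None,fx=4,fy=4,interpolation=cv2.INTER_CUBIC))
E
```

```text
0.10355238011349036 -85.05033892359067
0.12625876657697357 -175.48503072703784
0.10314663773454671 95.76710997631663
0.12772784256256614 4.7066880667180415
cen [ 0.51077404 -0.19120199  0.11      ] knob [ 0.51105857 -0.19096027  0.123     ] mouth [ 0.60444777 -0.1831269   0.117     ] post [ 0.49046713 -0.29295752  0.09      ]
100 ; 106 ; 112 [255 256 257 258 259 260 261 262 264 265]; 118 ; 124 ; 130 ; 136 ; 142 ; 148 [258 262]; 154 [256 259 262 264]; 160 [256 261 262 264]; 166 ; 
dialtop [0.55212915 0.15423147 0.065     ]
collar [0.47283491 0.14551524 0.061     ]
tip [0.39426804 0.13643727 0.045     ]
handtop110 [0.54115312 0.15241057 0.053     ]
handtop160 [0.48177438 0.14685427 0.053     ]
```

View pics/wz4.png

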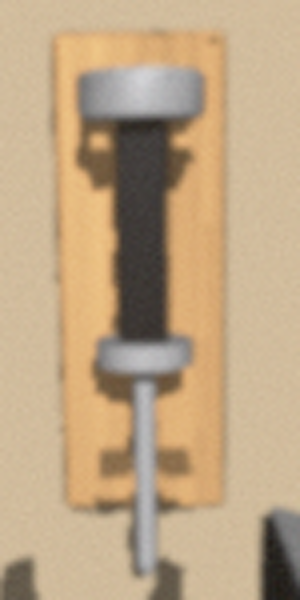

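Request:
{"name": "step_arm", "arguments": {"rows": "48 -1 -60 0.01 0;48 -1 -110 0.01 0;48 -1 -160 0.01 0;48 -1 -193 0.01 0;48 -1 -193 0.01 0;48 -1 -193 0.01 -1;48 -1 -193 0.01 -1;48 -1 -193 0.01 -1;48 -1 -193 0.01 -1", "force": 20}}

```text
time_s: 8.25
tool_pos: [0.5106, 0.1512, 0.0355]
tool_rot: [-3.14, 0.0, -1.466]
contact_force: [-0.9, 0.9, 7.1]
opening: 0.0158
```

Request:
{"name": "step_arm", "arguments": {"rows": "0 0 20 0 -1;0 0 60 0 -1;0 0 120 0 -1;0 0 165 0 -1;0 0 165 0 -1;0 0 165 0 -1"}}

```text
time_s: 9.0
tool_pos: [0.5091, 0.1511, 0.1989]
tool_rot: [3.14, -0.0, -1.466]
contact_force: [-1.0, -0.7, -1.8]
opening: 0.0155
```

```bash
python3 - <<'E'
from h import *
d=snap('wrist','wrist5.png'); print(d['s']['tool_pos'],d['s']['tool_rot'],d['s']['opening'])
d=snap('scene','scene5.png')
a=d['color'][80:270,200:400,::-1]; cv2.imwrite('pics/scz5.png',cv2.resize(a,None,fx=3,fy=3,interpolation=cv2.INTER_CUBIC))
E
```

```text
[0.5090576  0.15110744 0.19892644] [ 3.14038246e+00 -1.09003291e-04 -1.46584630e+00] 0.015461713328048554
```

View pics/scz5.png

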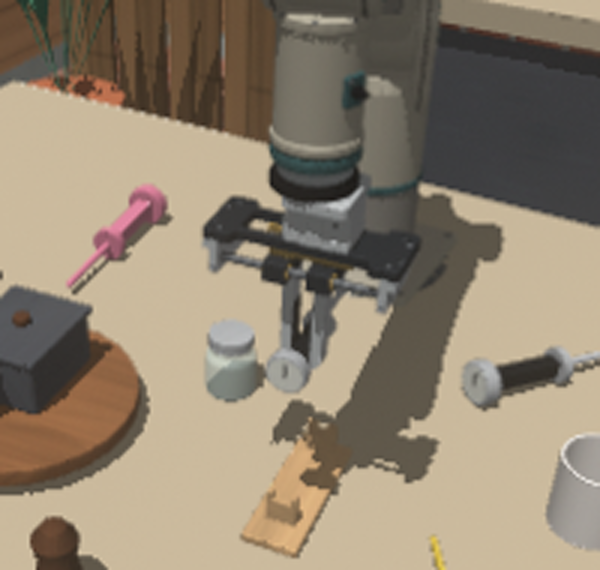

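View pics/wrist5.png

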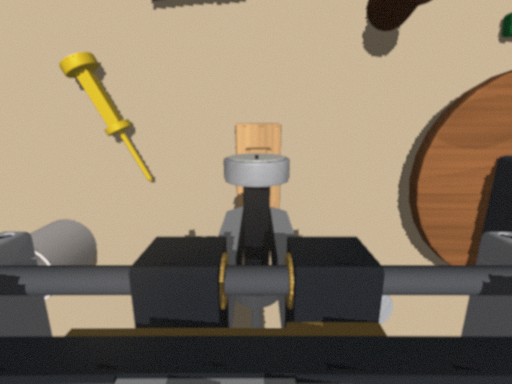

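```bash
python3 - <<'E'
from h import *
d=load('scene4')
a=d['color'][165:245,155:255,::-1]; cv2.imwrite('pics/scz4.png',cv2.resize(a,None,fx=6,fy=6,interpolation=cv2.INTER_CUBIC))
E
```

```text
(no output)
```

View pics/scz4.png

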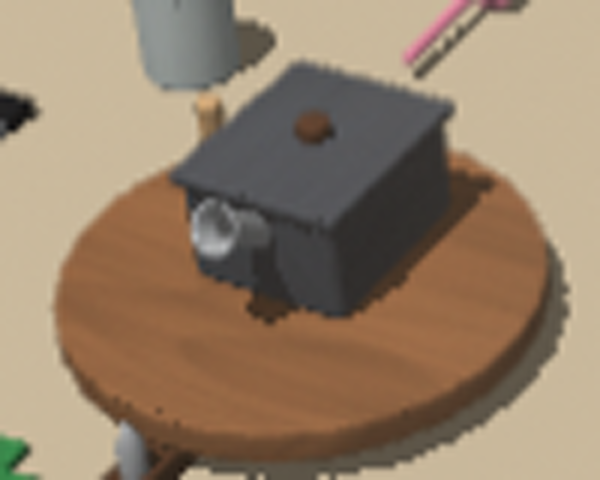

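```bash
python3 - <<'E'
from h import *
t=load('top4');s=load('scene4')
def tz(x,y): return 180+x/4.8-.4,100+y/4.6-.4
def sz(x,y): return 155+x/6-.4,165+y/6-.4
for n,a,b in [('FL',(478,260),(331,219)),('FR',(612,248),(173,180)),('RR',(630,402),(302,64)),('RL',(495,416),(453,105)),('mouth',(541,215),(213,229)),('knob',(555,327),(313,122))]: print(n,*tri(t,tz(*a),s,sz(*b)))
E
```

```text
FL [ 0.56822649 -0.13369673  0.11357366] 0.001434447364259614
FR [ 0.57860162 -0.23711123  0.10674464] 0.0024562173410647126
RR [ 0.45299132 -0.24789079  0.1086049 ] 0.00020419524305930029
RL [ 0.44265941 -0.14534819  0.10909277] 0.0006873796553351065
mouth [ 0.60546622 -0.18304468  0.11181682] 0.001423477829452594
knob [ 0.51118279 -0.19084661  0.12164471] 0.0006055274828469725
```

Request:
{"name": "step_arm", "arguments": {"rows": "-91 -350 5 -0.01 -1;-91 -350 5 -0.01 -1;-91 -350 5 -0.01 -1;-91 -350 5 -0.01 -1;-91 -350 5 -0.01 -1;-91 -350 5 -0.01 -1;-91 -350 5 -0.01 -1;-91 -350 5 -0.01 -1;-91 -350 -40 -0.01 -1;-91 -350 -65 -0.01 -1;-91 -350 -65 -0.01 -1;-91 -350 -65 -0.01 -1"}}

```text
time_s: 10.6
tool_pos: [0.4197, -0.198, 0.135]
tool_rot: [-3.141, 0.0, -1.474]
contact_force: [0.2, -0.1, 0.3]
opening: 0.0158
```

```bash
python3 - <<'E'
from h import *
d=snap('wrist','wrist6.png'); print(d['s']['tool_pos'],d['s']['tool_rot'],d['s']['opening'])
d=snap('scene','scene6.png')
a=d['color'][100:240,120:300,::-1]; cv2.imwrite('pics/scz6.png',cv2.resize(a,None,fx=4,fy=4,interpolation=cv2.INTER_CUBIC))
E
```

```text
[ 0.41973879 -0.19796991  0.13497867] [-3.14087530e+00  7.11098754e-06 -1.47407142e+00] 0.015832600010538732
```

View pics/scz6.png

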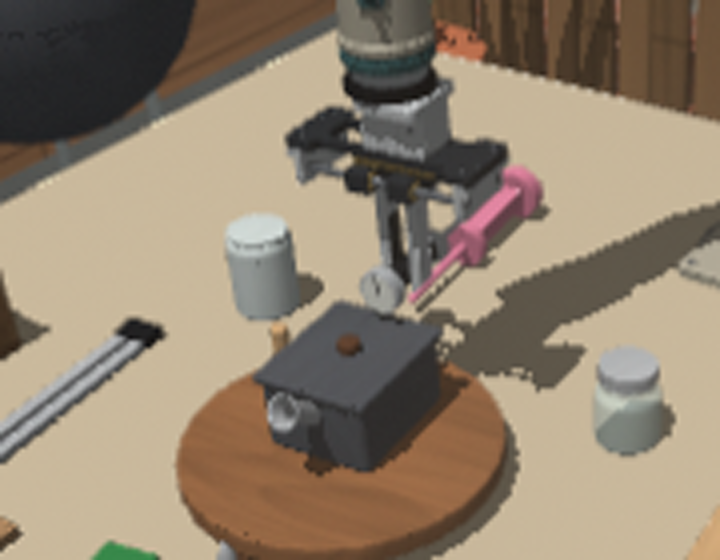

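View pics/wrist6.png

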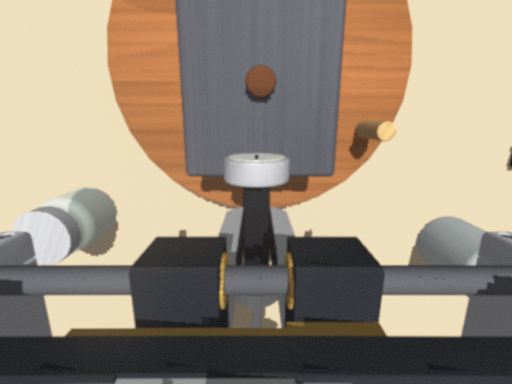

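Request:
{"name": "step_arm", "arguments": {"rows": "0 0 -10 0 -1;0 0 -14 0 -1;0 0 -17 0 -1;0 0 -20 0 -1;0 0 -23 0 -1;0 0 -23 0 -1", "force": 8}}

```text
time_s: 11.45
tool_pos: [0.4191, -0.1987, 0.1112]
tool_rot: [-3.141, 0.0, -1.476]
contact_force: [-0.8, 0.6, -0.7]
opening: 0.0162
```

```bash
python3 - <<'E'
from h import *
d=snap('wrist','wrist7.png'); print(d['s']['tool_pos'],d['s']['contact_force'],d['s']['wrist_torque'])
E
```

```text
[ 0.4190569  -0.19871073  0.1112293 ] [-0.82907269  0.62973397 -0.69326113] [0.0249676  0.06281051 0.01271946]
```

View pics/wrist7.png

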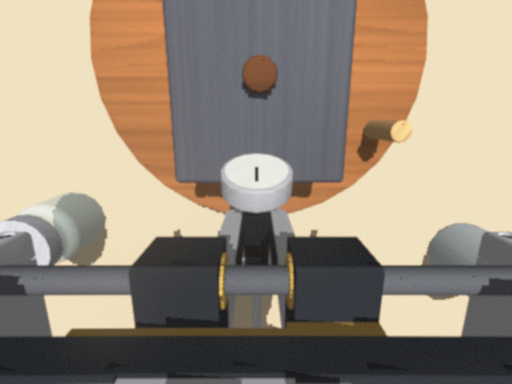

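Request:
{"name": "step_arm", "arguments": {"rows": "0 0 -3 0 -1;0 0 -6 0 -1;0 0 -9 0 -1;0 0 -12 0 -1;0 0 -14 0 -1;0 0 -16 0 -1;0 0 -16 0 -1"}}

```text
time_s: 12.38
tool_pos: [0.4193, -0.1988, 0.0954]
tool_rot: [-3.141, -0.0, -1.476]
contact_force: [0.7, 0.4, 0.4]
opening: 0.0162
```

```bash
python3 - <<'E'
from h import *
d=snap('wrist','wrist8.png'); print(d['s']['tool_pos'],d['s']['contact_force'],d['s']['wrist_torque'])
d=snap('scene','scene8.png')
a=d['color'][100:240,120:300,::-1]; cv2.imwrite('pics/scz8.png',cv2.resize(a,None,fx=4,fy=4,interpolation=cv2.INTER_CUBIC))
E
```

```text
[ 0.41930747 -0.19881223  0.09541039] [0.7028445  0.35161461 0.39082574] [ 0.10187944 -0.19632369  0.01381439]
```

View pics/wrist8.png

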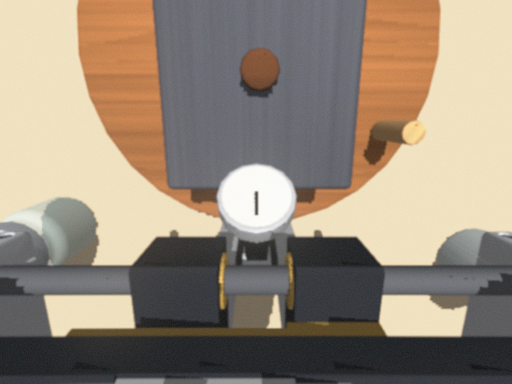

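View pics/scz8.png

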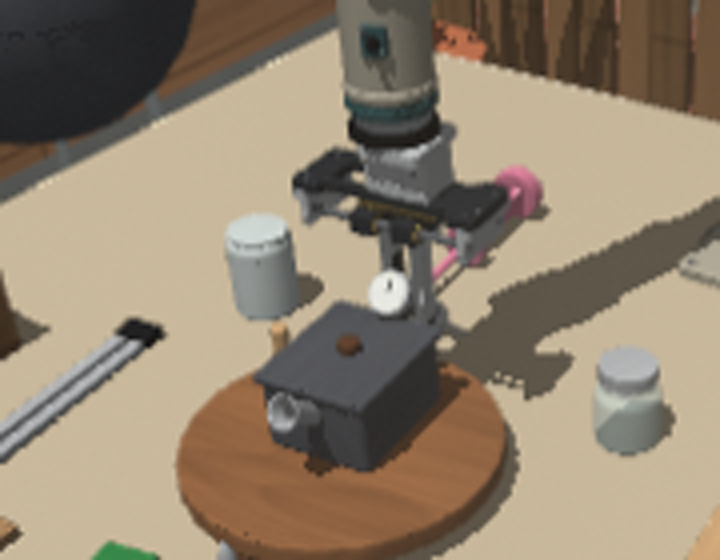

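```bash
cat >> h.py <<'E'
def tilt(d,f=None,yaw=None,dz=.0095,sd=1):
    hsv=cv2.cvtColor(d['color'],cv2.COLOR_RGB2HSV)
    m=((hsv[...,1]<25)&(hsv[...,2]>215)).astype(np.uint8)*255; m[:,:190]=0;m[:,330:]=0;m[250:]=0
    cs,_=cv2.findContours(m,cv2.RETR_EXTERNAL,cv2.CHAIN_APPROX_NONE);c=max(cs,key=cv2.contourArea)
    e=cv2.fitEllipse(cv2.convexHull(c)); 
    s=d['s']; y=s['tool_rot'][2]+np.pi/2; a=np.array([np.cos(y),np.sin(y),0])
    H=np.array(s['tool_pos'])+[0,0,dz]
    def face(p,r=.02):
        A=a*np.cos(p)+np.array([0,0,np.sin(p)]);B=-a*np.sin(p)+np.array([0,0,np.cos(p)]);C=np.cross(A,B)
        th=np.linspace(0,2*np.pi,40)
        return proj(d,[H+.049*A+r*(np.cos(t)*B+np.sin(t)*C) for t in th])
    print('ellipse',e)
    for deg in range(0,60,5):
        q=cv2.fitEllipse(face(np.radians(deg)).astype(np.float32)); print(deg,np.round(q[0],1),np.round(q[1],1))
E
python3 - <<'E'
from h import *
tilt(load('wrist8'))
E
```

```text
ellipse ((256.3046875, 198.3690948486328), (67.08938598632812, 75.26207733154297), 90.5089111328125)
0 [257.6 155.6] [ 8.6 67.1]
5 [257.6 157.3] [15.1 68.8]
10 [257.7 159.6] [22.  70.6]
15 [257.7 162.7] [29.2 72.3]
20 [257.8 166.6] [36.5 74.1]
25 [257.8 171.1] [44.  75.9]
30 [257.8 176.4] [51.4 77.5]
35 [257.9 182.4] [58.6 79.2]
40 [257.9 189.1] [65.4 80.7]
45 [258.  196.3] [71.6 82.1]
50 [258. 204.] [77.  83.3]
55 [258.  212.1] [81.5 84.4]
```

Request:
{"name": "step_arm", "arguments": {"rows": "0 0 0 0 -1;0 0 0 0 -1;0 0 30 0 -1;0 0 80 0 -1;0 0 110 0.15 -1;0 0 110 0.33 -1;0 0 110 0.51 -1;0 0 110 0.69 -1;0 0 110 0.87 -1;0 0 110 1.05 -1;0 0 110 1.2 -1;0 0 110 1.2 -1;0 0 110 1.2 -1", "force": 20}}

```text
time_s: 14.1
tool_pos: [0.4184, -0.1989, 0.2053]
tool_rot: [3.142, 0.001, -0.279]
contact_force: [0.5, -0.2, -1.4]
opening: 0.0159
```

```bash
python3 - <<'E'
from h import *
d=snap('wrist','wrist9.png'); print(d['s']['tool_pos'],d['s']['tool_rot'],d['s']['contact_force'])
tilt(d)
d=snap('scene','scene9.png')
a=d['color'][80:220,120:300,::-1]; cv2.imwrite('pics/scz9.png',cv2.resize(a,None,fx=4,fy=4,interpolation=cv2.INTER_CUBIC))
E
```

```text
[ 0.41844192 -0.19889987  0.20528897] [ 3.14153060e+00  7.71360549e-04 -2.78897079e-01] [ 0.46930912 -0.20606525 -1.41523599]
ellipse ((256.3916320800781, 195.6505126953125), (60.275211334228516, 70.88379669189453), 90.81188201904297)
0 [254.1 155.1] [ 8.5 67.1]
5 [254.  156.7] [15.1 68.8]
10 [253.9 159.1] [21.9 70.6]
15 [253.9 162.1] [29.1 72.4]
20 [253.8 166. ] [36.5 74.2]
25 [253.8 170.5] [43.9 75.9]
30 [253.7 175.8] [51.4 77.6]
35 [253.7 181.8] [58.5 79.2]
40 [253.6 188.5] [65.3 80.7]
45 [253.6 195.7] [71.6 82.1]
50 [253.6 203.4] [77.  83.4]
55 [253.5 211.5] [81.5 84.4]
```

View pics/scz9.png

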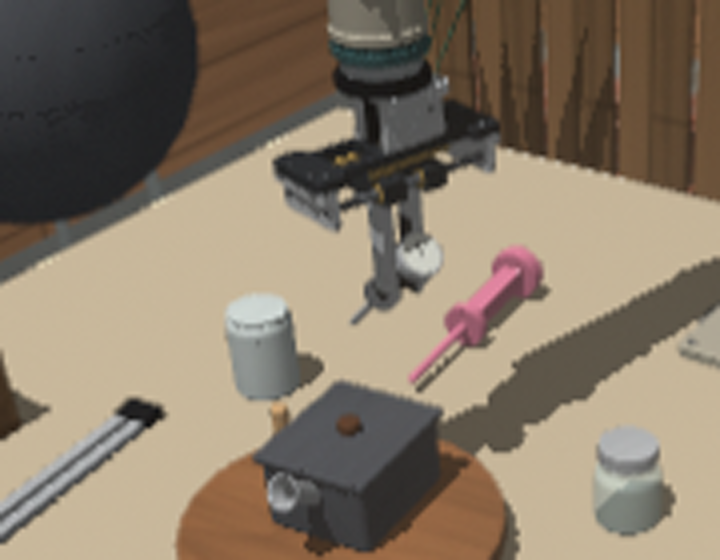

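View pics/wrist9.png

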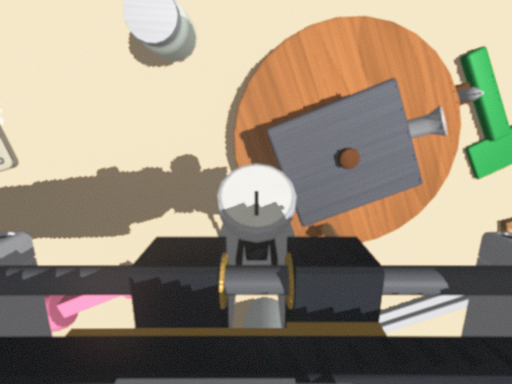

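```bash
python3 - <<'E'
from h import *
d=load('scene9'); s=d['s']; y=s['tool_rot'][2]+np.pi/2; a=np.array([np.cos(y),np.sin(y),0])
print(s['tool_pos'])
for dz in (.0095,.004):
  H=np.array(s['tool_pos'])+[0,0,dz]
  for p in range(30,60,5):
    A=a*np.cos(np.radians(p))+np.array([0,0,np.sin(np.radians(p))])
    print(dz,p,proj(d,[H-.118*A,H-.043*A,H+.049*A]).round(1).tolist())
E
```

```text
[ 0.41858529 -0.19885657  0.20532858]
0.0095 30 [[204.1, 152.5], [213.6, 149.7], [226.7, 145.8]]
0.0095 35 [[205.2, 155.2], [214.1, 150.7], [226.2, 144.6]]
0.0095 40 [[206.4, 157.8], [214.5, 151.7], [225.7, 143.4]]
0.0095 45 [[207.7, 160.3], [215.0, 152.7], [225.1, 142.2]]
0.0095 50 [[209.1, 162.7], [215.6, 153.6], [224.4, 141.1]]
0.0095 55 [[210.6, 165.0], [216.1, 154.5], [223.7, 140.0]]
0.004 30 [[204.3, 153.9], [213.8, 151.1], [226.9, 147.3]]
0.004 35 [[205.4, 156.5], [214.2, 152.1], [226.4, 146.1]]
0.004 40 [[206.6, 159.1], [214.7, 153.1], [225.8, 144.9]]
0.004 45 [[207.9, 161.6], [215.2, 154.1], [225.2, 143.7]]
0.004 50 [[209.3, 164.0], [215.7, 155.0], [224.5, 142.6]]
0.004 55 [[210.7, 166.3], [216.3, 155.9], [223.8, 141.5]]
```

Request:
{"name": "step_arm", "arguments": {"rows": "0 0 40 -0.18 -1;0 0 40 -0.36 -1;40 3 40 -0.54 -1;80 6 40 -0.72 -1;120 10 40 -0.9 -1;151 13 40 -1.08 -1;151 13 40 -1.2 -1;151 13 40 -1.2 -1;151 13 0 -1.2 -1;151 13 -10 -1.2 -1;151 13 -10 -1.2 -1", "force": 20}}

```text
time_s: 15.58
tool_pos: [0.5694, -0.1858, 0.1953]
tool_rot: [3.14, 0.0, -1.476]
contact_force: [-0.1, -0.4, -0.3]
opening: 0.016
```

```bash
python3 - <<'E'
from h import *
d=snap('wrist','wrist10.png'); print(d['s']['tool_pos'],d['s']['tool_rot'],d['s']['contact_force'])
d=snap('scene','scene10.png')
a=d['color'][80:240,120:300,::-1]; cv2.imwrite('pics/scz10.png',cv2.resize(a,None,fx=4,fy=3.7,interpolation=cv2.INTER_CUBIC))
E
```

```text
[ 0.56939891 -0.18584765  0.19530917] [ 3.14045352e+00  4.96170016e-04 -1.47561062e+00] [-0.09593825 -0.38040076 -0.33705575]
```

View pics/scz10.png

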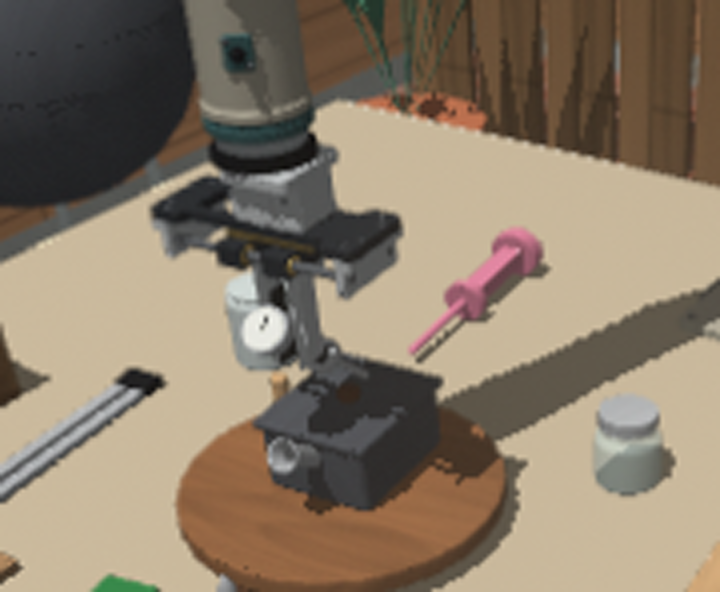

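View pics/wrist10.png

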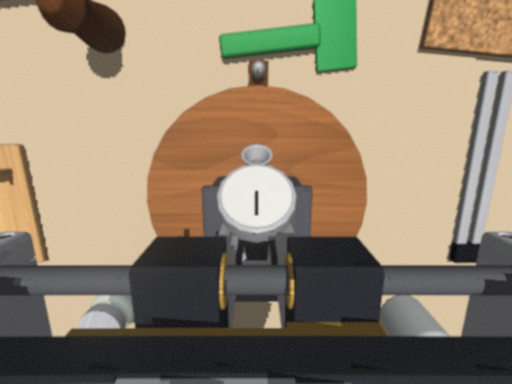

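Request:
{"name": "step_arm", "arguments": {"rows": "0 0 -6 0 -1;0 0 -10 0 -1;0 0 -13 0 -1;0 0 -16 0 -1;0 0 -19 0 -1;0 0 -22 0 -1;0 0 -25 0 -1;0 0 -25 0 -1", "force": 8}}

```text
time_s: 16.68
tool_pos: [0.5693, -0.1857, 0.17]
tool_rot: [3.14, 0.0, -1.476]
contact_force: [0.9, -0.4, -0.4]
opening: 0.0159
```

```bash
python3 - <<'E'
from h import *
d=snap('wrist','wrist11.png'); print(d['s']['tool_pos'],d['s']['tool_rot'],d['s']['contact_force'])
tilt(d)
E
```

```text
[ 0.56929629 -0.18574096  0.16996406] [ 3.14023691e+00  3.81366788e-04 -1.47598084e+00] [ 0.90386512 -0.42097674 -0.35247515]
ellipse ((256.22216796875, 180.4919891357422), (47.05082321166992, 66.02249145507812), 90.40142822265625)
0 [257.6 155.7] [ 8.8 67.1]
5 [257.6 157.4] [15.3 68.8]
10 [257.7 159.7] [22.2 70.6]
15 [257.7 162.8] [29.3 72.4]
20 [257.7 166.7] [36.7 74.1]
25 [257.8 171.3] [44.2 75.9]
30 [257.8 176.6] [51.6 77.6]
35 [257.9 182.6] [58.7 79.2]
40 [257.9 189.2] [65.5 80.7]
45 [257.9 196.5] [71.7 82.1]
50 [258.  204.2] [77.1 83.3]
55 [258.  212.3] [81.6 84.4]
```

View pics/wrist11.png

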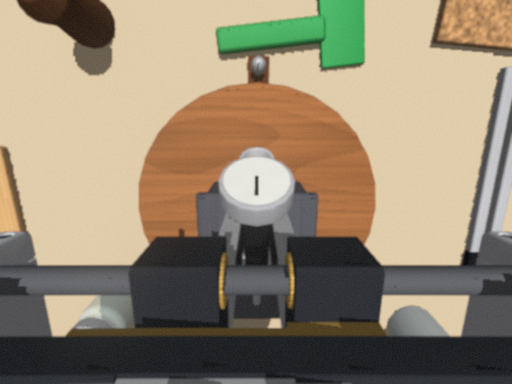

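Request:
{"name": "step_arm", "arguments": {"rows": "0 0 10 0 -1;0 0 40 0 -1;0 0 50 0 -1;0 0 50 0 -1", "force": 20}}

```text
time_s: 17.23
tool_pos: [0.5702, -0.1859, 0.2212]
tool_rot: [-3.14, -0.001, -1.476]
contact_force: [-0.8, -0.1, -0.9]
opening: 0.0154
```

```bash
python3 - <<'E'
from h import *
w=load('wrist10')
g=w['color'][40:200,200:320,::-1];cv2.imwrite('pics/wz10.png',cv2.resize(g,None,fx=4,fy=3.7,interpolation=cv2.INTER_CUBIC))
print('mouth',onz(w,257,154,.117),'ptr',onz(w,259.5,65,.05))
d=snap('wrist','wrist12.png'); print(d['s']['tool_pos']); tilt(d)
g=d['color'][80:250,180:330,::-1];cv2.imwrite('pics/wz12.png',cv2.resize(g,None,fx=4,fy=3.5,interpolation=cv2.INTER_CUBIC))
E
```

```text
mouth [ 0.60791576 -0.18205933  0.117     ] ptr [ 0.69619934 -0.17660736  0.05      ]
[ 0.57018658 -0.18594536  0.22120177]
ellipse ((256.2739562988281, 180.46485900878906), (46.22904968261719, 65.30470275878906), 90.02490234375)
0 [257.6 155.6] [ 8.5 67. ]
5 [257.6 157.2] [15.1 68.8]
10 [257.7 159.6] [21.9 70.5]
15 [257.7 162.7] [29.1 72.3]
20 [257.8 166.5] [36.5 74.1]
25 [257.8 171.1] [43.9 75.8]
30 [257.9 176.4] [51.3 77.5]
35 [257.9 182.3] [58.5 79.1]
40 [258. 189.] [65.3 80.7]
45 [258.  196.2] [71.5 82.1]
50 [258.  203.9] [77.  83.3]
55 [258.1 212. ] [81.5 84.4]
```

View pics/wz12.png

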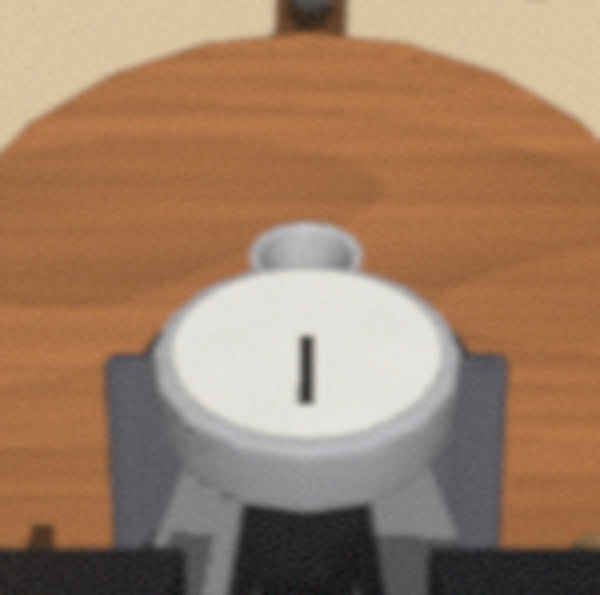

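View pics/wz10.png

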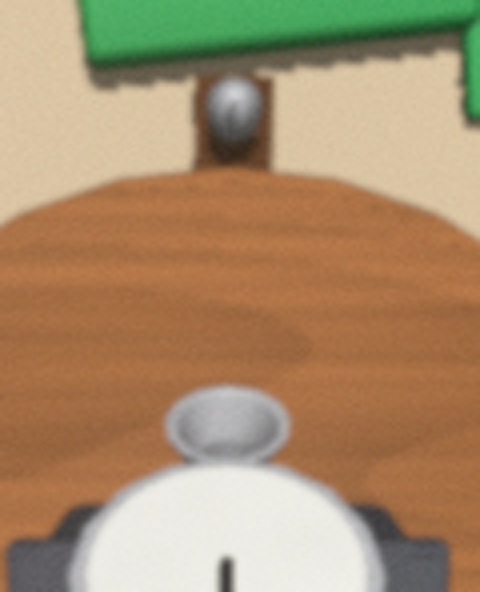

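Request:
{"name": "step_arm", "arguments": {"rows": "60 5 0 0 -1;120 11 0 0 -1;145 13 0 0 -1;145 13 0 0 -1;145 13 -20 0 -1;145 13 -39 0 -1;145 13 -39 0 -1;145 13 -39 0 -1"}}

```text
time_s: 18.27
tool_pos: [0.7149, -0.1731, 0.1819]
tool_rot: [-3.141, -0.0, -1.476]
contact_force: [0.3, 0.2, -0.6]
opening: 0.0155
```

```bash
python3 - <<'E'
from h import *
d=snap('scene','scene13.png');print(d['s']['tool_pos'])
a=d['color'][110:250,130:280,::-1]; cv2.imwrite('pics/scz13.png',cv2.resize(a,None,fx=5,fy=4.2,interpolation=cv2.INTER_CUBIC))
d=snap('wrist','wrist13.png')
g=d['color'][80:280,180:330,::-1];cv2.imwrite('pics/wz13.png',cv2.resize(g,None,fx=4,fy=3,interpolation=cv2.INTER_CUBIC))
d=snap('top','top13.png')
a=d['color'][100:230,240:345,::-1]; cv2.imwrite('pics/topz13.png',cv2.resize(a,None,fx=4.6,fy=4.6,interpolation=cv2.INTER_CUBIC))
E
```

```text
[ 0.71485008 -0.17305438  0.18191766]
```

View pics/scz13.png

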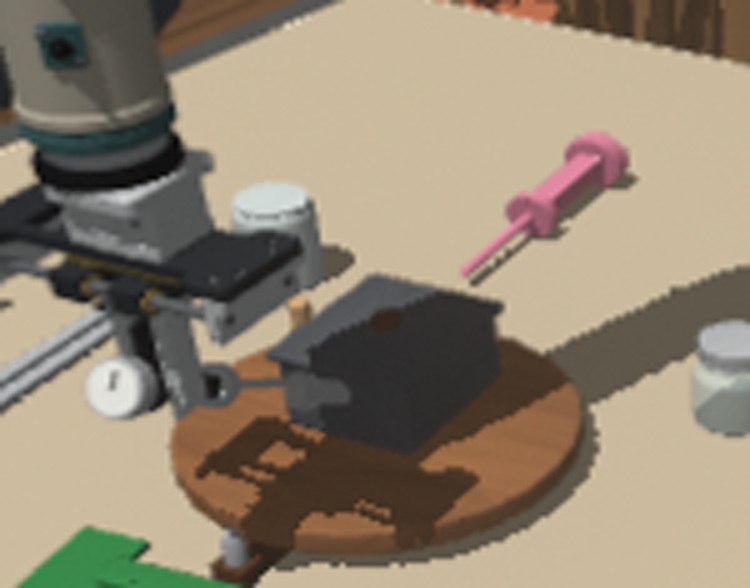

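View pics/topz13.png

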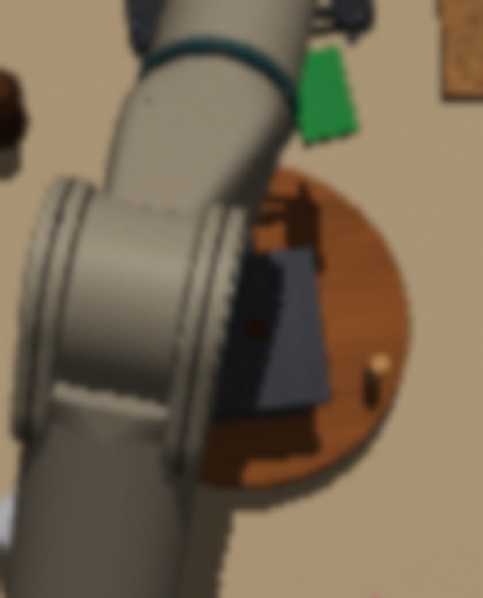

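View pics/wz13.png

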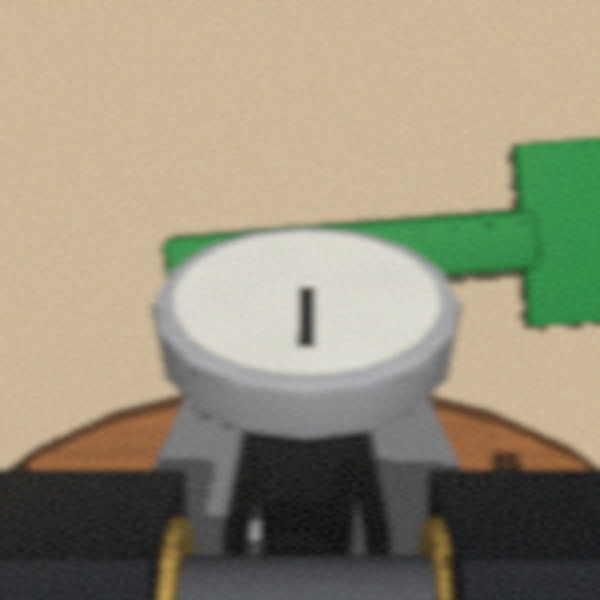

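```bash
python3 - <<'E'
from h import *
d=load('scene13'); s=d['s']
u=np.array([.816,.0714,.574]);M=np.array([.6065,-.182,.115]);H=s['tool_pos']+np.array([0,0,.0095])
z=lambda p:((p-[130,110]+.4)*[5,4.2]).round(0).tolist()
print(z(proj(d,[H-.118*u,H-.043*u,M,M-.03*u,H+.049*u])))
a=d['color'][180:220,165:220,::-1].astype(float)*1.6; cv2.imwrite('pics/scz13b.png',cv2.resize(a.clip(0,255).astype(np.uint8),None,fx=14,fy=14,interpolation=cv2.INTER_CUBIC))
print((proj(d,[H-.118*u,H-.043*u,M,M-.03*u])-[165,180]+.4)*14)
E
```

```text
[[287.0, 388.0], [213.0, 387.0], [301.0, 389.0], [327.0, 389.0], [108.0, 385.0]]
[[312.73135623 314.066336  ]
 [106.03858056 309.05130187]
 [352.41361085 316.4402611 ]
 [426.27765604 318.19096498]]
```

View pics/scz13b.png

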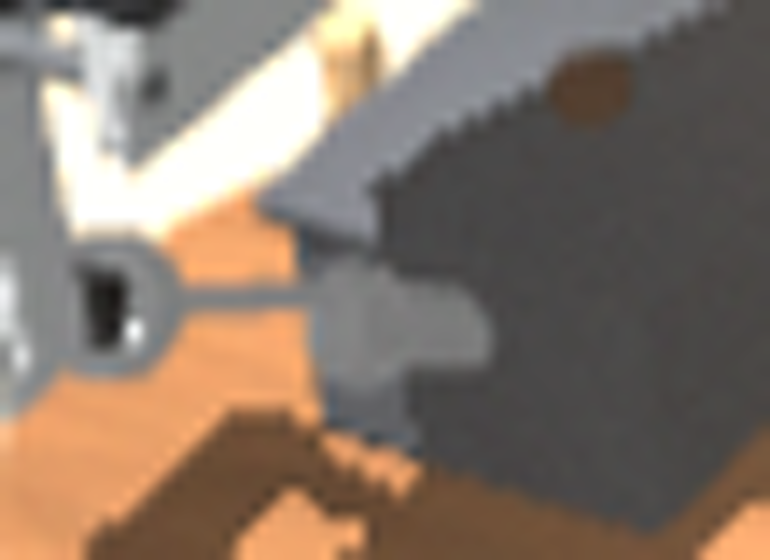

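Request:
{"name": "step_arm", "arguments": {"rows": "0 0 -6 0 -1;0 0 -6 0 -1;-8 -0.7 -11.7 0 -1;-16.3 -1.4 -17.5 0 -1;-16.3 -1.4 -17.5 0 -1", "force": 10}}

```text
time_s: 19.05
tool_pos: [0.6971, -0.1745, 0.1633]
tool_rot: [3.14, 0.0, -1.477]
contact_force: [0.8, -0.2, -0.5]
opening: 0.0162
```

```bash
python3 - <<'E'
from h import *
d=snap('scene','scene14.png');print(d['s']['tool_pos'],d['s']['contact_force'])
a=d['color'][180:220,165:220,::-1].astype(float)*1.6; cv2.imwrite('pics/scz14.png',cv2.resize(a.clip(0,255).astype(np.uint8),None,fx=14,fy=14,interpolation=cv2.INTER_CUBIC))
E
```

```text
[ 0.69714058 -0.17452931  0.16332781] [ 0.79237122 -0.22982066 -0.45702755]
```

View pics/scz14.png

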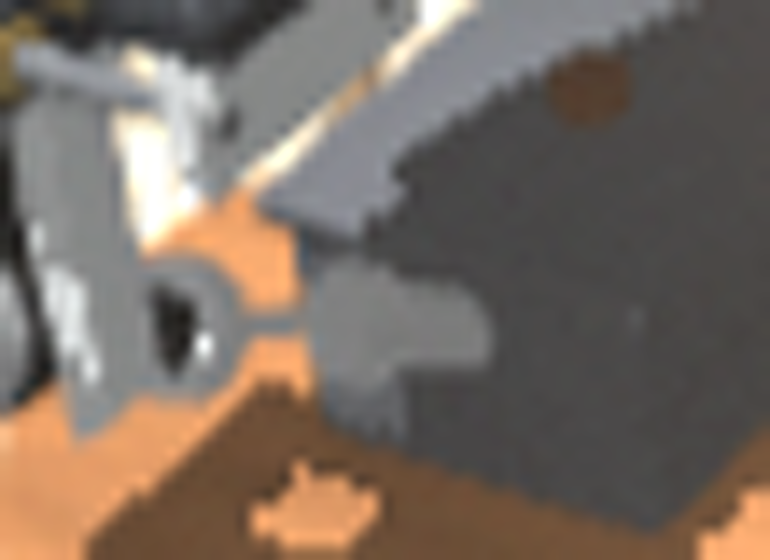

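Request:
{"name": "step_arm", "arguments": {"rows": "-8.2 -0.7 -5.5 0 -1;-16.3 -1.4 -10.9 0 -1;-24.5 -2.1 -16.2 0 -1;-24.5 -2.1 -16.2 0 -1"}}

```text
time_s: 19.6
tool_pos: [0.6729, -0.1765, 0.1472]
tool_rot: [3.14, 0.0, -1.477]
contact_force: [-0.9, 0.9, -0.5]
opening: 0.016
```

```bash
python3 - <<'E'
from h import *
d=snap('scene','scene15.png');print(d['s']['tool_pos'],d['s']['contact_force'])
a=d['color'][180:220,165:220,::-1].astype(float)*1.6; cv2.imwrite('pics/scz15.png',cv2.resize(a.clip(0,255).astype(np.uint8),None,fx=14,fy=14,interpolation=cv2.INTER_CUBIC))
E
```

```text
[ 0.67288062 -0.1765454   0.14720976] [-0.88603583  0.85601185 -0.49798308]
```

View pics/scz15.png

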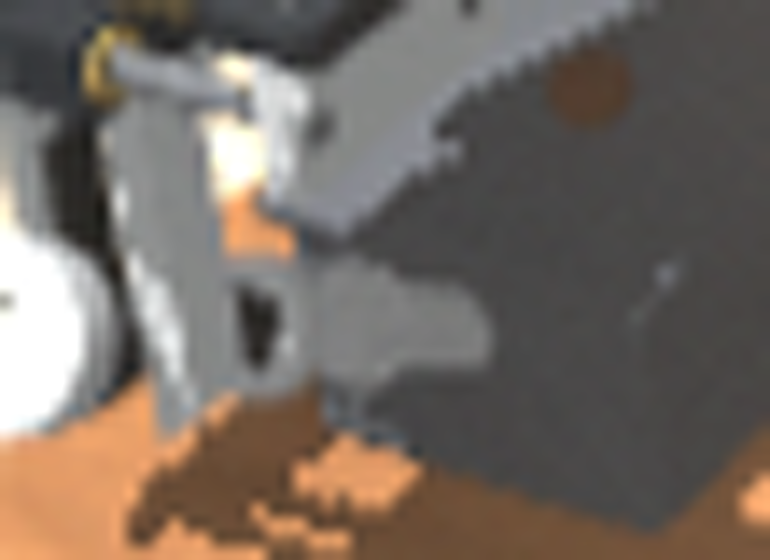

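Request:
{"name": "step_arm", "arguments": {"rows": "-8.2 -0.7 -5.3 0 -1;-16.3 -1.4 -10.6 0 -1;-24.5 -2.1 -16 0 -1;-29 -2.5 -18.8 0 -1;-29 -2.5 -18.8 0 -1"}}

```text
time_s: 20.27
tool_pos: [0.6449, -0.1789, 0.129]
tool_rot: [-3.142, -0.0, -1.476]
contact_force: [0.1, -0.7, -0.5]
opening: 0.0158
```

```bash
python3 - <<'E'
from h import *
d=snap('scene','scene16.png');print(d['s']['tool_pos'],d['s']['contact_force'])
a=d['color'][180:220,165:220,::-1].astype(float)*1.6; cv2.imwrite('pics/scz16.png',cv2.resize(a.clip(0,255).astype(np.uint8),None,fx=14,fy=14,interpolation=cv2.INTER_CUBIC))
E
```

```text
[ 0.6449396  -0.17887818  0.12900069] [ 0.06464431 -0.67867506 -0.47017073]
```

View pics/scz16.png

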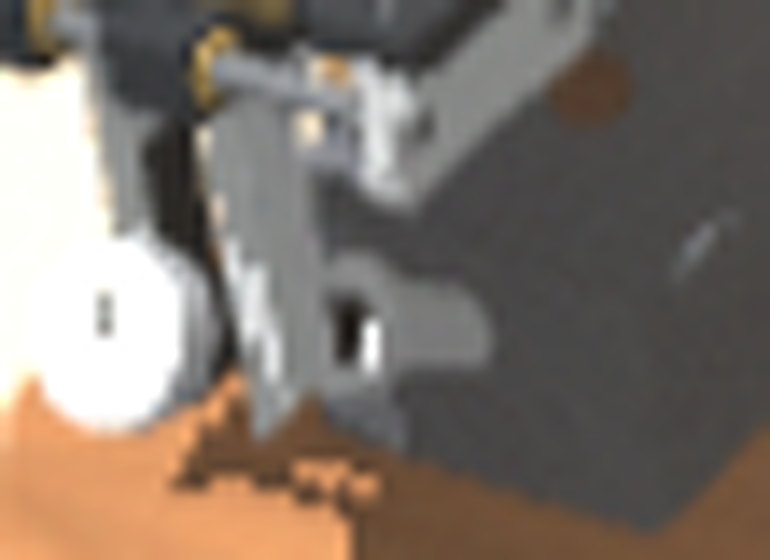

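Request:
{"name": "step_arm", "arguments": {"rows": "-1.6 -0.1 -1.1 0 -1;-3.3 -0.3 -2.2 0 -1;-3.3 -0.3 -2.2 0 -1"}}

```text
time_s: 20.7
tool_pos: [0.6449, -0.1789, 0.1287]
tool_rot: [-3.135, -0.001, -1.475]
contact_force: [5.1, 1.0, 4.9]
opening: 0.0161
```

Request:
{"name": "step_arm", "arguments": {"rows": "-1.6 -0.1 -1.1 0 -1;-1.6 -0.1 -1.1 0 -1"}}

```text
time_s: 20.95
tool_pos: [0.6448, -0.1788, 0.1284]
tool_rot: [-3.132, -0.002, -1.475]
contact_force: [5.0, 0.6, 6.0]
opening: 0.0159
```

Request:
{"name": "step_arm", "arguments": {"rows": "-1.6 -0.1 -1.1 0 -1;-1.6 -0.1 -1.1 0 -1"}}

```text
time_s: 21.2
tool_pos: [0.6448, -0.1789, 0.1282]
tool_rot: [-3.129, -0.002, -1.475]
contact_force: [6.8, 1.2, 8.9]
opening: 0.0157
```

```bash
python3 - <<'E'
from h import *
d=snap('scene','scene17.png');print(d['s']['tool_pos'],d['s']['contact_force'])
a=d['color'][180:220,165:220,::-1].astype(float)*1.6; cv2.imwrite('pics/scz17.png',cv2.resize(a.clip(0,255).astype(np.uint8),None,fx=14,fy=14,interpolation=cv2.INTER_CUBIC))
d=snap('wrist','wrist17.png'); tilt(d)
E
```

```text
[ 0.64475383 -0.17888889  0.12824651] [6.78750566 1.16326146 8.87063388]
ellipse ((256.38482666015625, 178.8280029296875), (44.826778411865234, 65.16193389892578), 90.22076416015625)
0 [257.6 155.3] [ 7.7 66.8]
5 [257.7 156.8] [14.1 68.6]
10 [257.7 159.1] [21.  70.3]
15 [257.8 162. ] [28.1 72.1]
20 [257.8 165.8] [35.5 73.9]
25 [257.9 170.2] [42.9 75.6]
30 [258.  175.4] [50.3 77.3]
35 [258.  181.3] [57.6 79. ]
40 [258.1 187.9] [64.4 80.5]
45 [258.1 195. ] [70.7 81.9]
50 [258.2 202.7] [76.3 83.2]
55 [258.2 210.8] [80.9 84.3]
```

View pics/scz17.png

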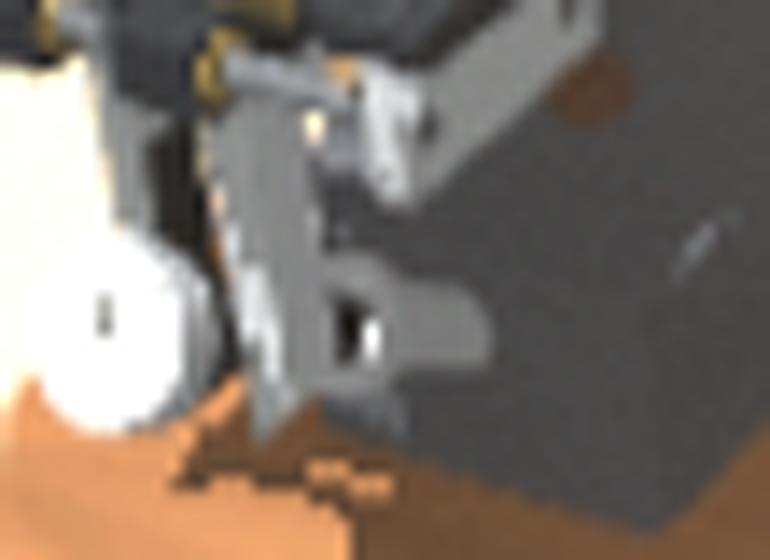

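View pics/wrist17.png

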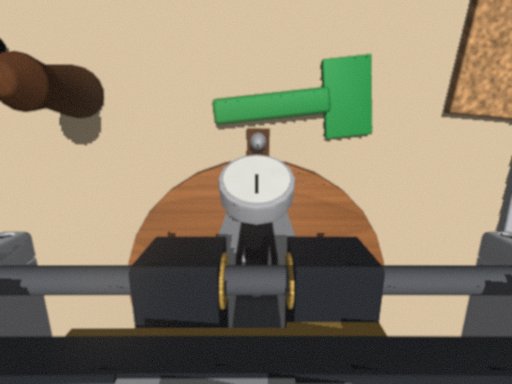

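```bash
python3 - <<'E'
from h import *
ims=[]
for n in ('scene13','scene14','scene17'):
    d=load(n); a=d['color'][190:215,160:205,::-1].astype(float); a=((a-40)*2.6).clip(0,255).astype(np.uint8)
    ims.append(cv2.resize(a,None,fx=10,fy=8,interpolation=cv2.INTER_NEAREST))
cv2.imwrite('pics/cmp.png',np.vstack(ims))
d=load('scene17');s=d['s'];u=np.array([.816,.0714,.574]);H=s['tool_pos']+np.array([0,0,.0095])
for M in ([.6065,-.182,.115],[.6098,-.182,.114]):print((proj(d,[H-.043*u,M])-[160,190]+.5)*[10,8])
E
```

```text
[[296.88630745 109.7725003 ]
 [302.72400775 101.62300634]]
[[296.88630745 109.7725003 ]
 [296.10975882 108.01674038]]
```

View pics/cmp.png

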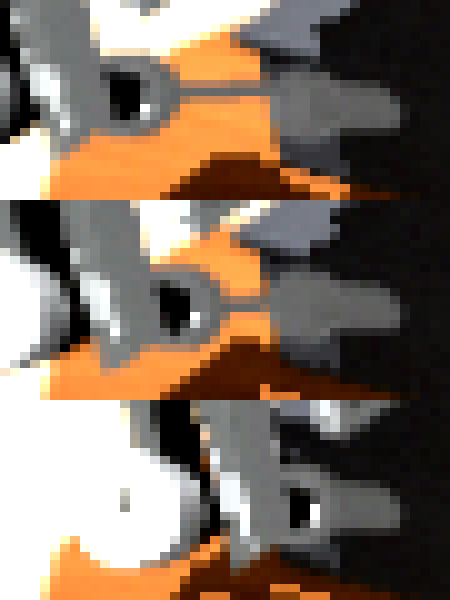

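```bash
python3 - <<'E'
from h import *
u=np.array([.816,.0714,.574]);u/=np.linalg.norm(u)
v=np.cross([0,0,1],u);v/=np.linalg.norm(v);w=np.cross(u,v)
th=np.linspace(0,6.283,60)
def circ(d,C,r):
    p=proj(d,[C+r*(np.cos(t)*v+np.sin(t)*w) for t in th]);p=(p-[160,190]+.5)*[10,8]; return p.min(0).round(),p.max(0).round()
d=load('scene13')
for mx in (.603,.606,.609,.612): print(mx,circ(d,np.array([mx,-.182,.114]),.015))
for n in ('scene13','scene14','scene17'):
    d=load(n);H=d['s']['tool_pos']+np.array([0,0,.0095]); print(n,'stop',circ(d,H-.043*u,.016),'back',circ(d,H-.035*u,.016), (proj(d,[H-.035*u])-[160,190]+.5)*[10,8])
E
```

```text
0.603 (array([270.,  61.]), array([351., 137.]))
0.606 (array([264.,  65.]), array([345., 141.]))
0.609 (array([258.,  69.]), array([338., 145.]))
0.612 (array([251.,  73.]), array([332., 149.]))
scene13 stop (array([82., 53.]), array([172., 141.])) back (array([64., 53.]), array([156., 141.])) [[109.82337447  97.07145906]]
scene14 stop (array([130.,  68.]), array([220., 155.])) back (array([114.,  68.]), array([204., 155.])) [[158.5214069  111.27907118]]
scene17 stop (array([254.,  69.]), array([340., 151.])) back (array([239.,  68.]), array([326., 151.])) [[282.31255477 109.55042076]]
```

Request:
{"name": "step_arm", "arguments": {"rows": "4 0.4 3 0 -1;4 0.4 5 0 -1;4 0.4 6 0 -1;1 0.1 4 0 -1;-2 -0.2 2 0 -1"}}

```text
time_s: 21.92
tool_pos: [0.6418, -0.179, 0.1296]
tool_rot: [-3.13, -0.002, -1.475]
contact_force: [8.2, 2.5, 11.6]
opening: 0.0158
```

Request:
{"name": "step_arm", "arguments": {"rows": "0 0 0 0 -1;-2 -0.2 -1.4 0 -1;-2 -0.2 -1.4 0 -1"}}

```text
time_s: 22.3
tool_pos: [0.6407, -0.1791, 0.1288]
tool_rot: [-3.129, -0.002, -1.475]
contact_force: [8.4, 0.9, 10.8]
opening: 0.0157
```

Request:
{"name": "step_arm", "arguments": {"rows": "0 0 3 0 -1;0 0 5 0 -1;-2 -0.2 5 0 -1;-2 -0.2 5 0 -1"}}

```text
time_s: 22.8
tool_pos: [0.6373, -0.1793, 0.1318]
tool_rot: [-3.132, -0.001, -1.475]
contact_force: [10.5, 0.4, 1.6]
opening: 0.0162
```

```bash
python3 - <<'E'
from h import *
d=snap('scene','scene18.png');print(d['s']['tool_pos'],d['s']['contact_force'])
d0=load('scene13')
ims=[]
for n in ('scene17','scene18'):
    d=load(n); a=d['color'][185:220,150:205,::-1].astype(float); a=((a-40)*2.6).clip(0,255).astype(np.uint8)
    ims.append(cv2.resize(a,None,fx=10,fy=8,interpolation=cv2.INTER_NEAREST))
cv2.imwrite('pics/cmp2.png',np.vstack(ims))
d=snap('wrist','wrist18.png'); tilt(d)
E
```

```text
[ 0.63727485 -0.17932721  0.13175687] [10.45576997  0.36353291  1.64313293]
ellipse ((256.19622802734375, 176.63015747070312), (49.80020523071289, 67.79969787597656), 90.4145736694336)
0 [257.6 155.4] [ 7.9 66.9]
5 [257.6 156.9] [14.4 68.6]
10 [257.7 159.2] [21.2 70.4]
15 [257.7 162.2] [28.4 72.2]
20 [257.8 166. ] [35.7 73.9]
25 [257.9 170.5] [43.2 75.7]
30 [257.9 175.7] [50.6 77.4]
35 [258.  181.6] [57.8 79. ]
40 [258.  188.2] [64.7 80.5]
45 [258.1 195.3] [71.  81.9]
50 [258.1 203. ] [76.5 83.2]
55 [258.1 211.1] [81.1 84.3]
```

View pics/cmp2.png

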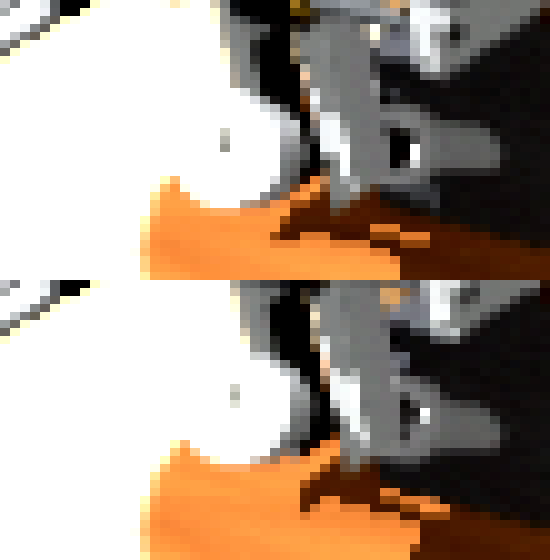

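Request:
{"name": "step_arm", "arguments": {"rows": "0 0 -2 0 -1;-1.6 -0.1 -3.1 0 -1;-3.2 -0.2 -4.2 0 -1;-3.2 -0.2 -4.2 0 -1"}}

```text
time_s: 23.4
tool_pos: [0.636, -0.1795, 0.1298]
tool_rot: [-3.128, -0.002, -1.475]
contact_force: [10.0, 2.5, 11.1]
opening: 0.0161
```

Request:
{"name": "step_arm", "arguments": {"rows": "0 0 2 0 -1;0 0 3 0 -1;-1.6 -0.1 2 0 -1;-1.6 -0.1 2 0 -1"}}

```text
time_s: 23.9
tool_pos: [0.634, -0.1796, 0.1305]
tool_rot: [-3.129, -0.002, -1.475]
contact_force: [10.7, 1.8, 4.1]
opening: 0.016
```

```bash
python3 - <<'E'
from h import *
d=snap('scene','scene19.png');print(d['s']['tool_pos'],d['s']['contact_force'])
ims=[]
for n in ('scene13','scene19'):
    d=load(n); a=d['color'][185:220,150:205,::-1].astype(float); a=((a-40)*2.6).clip(0,255).astype(np.uint8)
    ims.append(cv2.resize(a,None,fx=10,fy=8,interpolation=cv2.INTER_CUBIC))
cv2.imwrite('pics/cmp3.png',np.vstack(ims))
d=snap('wrist','wrist19.png'); tilt(d)
E
```

```text
[ 0.63403857 -0.17963985  0.1305201 ] [10.65167974  1.82685717  4.09831886]
ellipse ((256.27496337890625, 169.88160705566406), (49.27571105957031, 68.62071228027344), 90.55252075195312)
0 [257.6 155.3] [ 7.7 66.8]
5 [257.7 156.8] [14.1 68.6]
10 [257.7 159.1] [21.  70.3]
15 [257.8 162. ] [28.1 72.1]
20 [257.8 165.8] [35.5 73.9]
25 [257.9 170.2] [42.9 75.6]
30 [258.  175.4] [50.3 77.3]
35 [258.  181.3] [57.6 79. ]
40 [258.1 187.9] [64.4 80.5]
45 [258.1 195. ] [70.7 81.9]
50 [258.2 202.7] [76.3 83.2]
55 [258.2 210.7] [80.9 84.3]
```

View pics/cmp3.png

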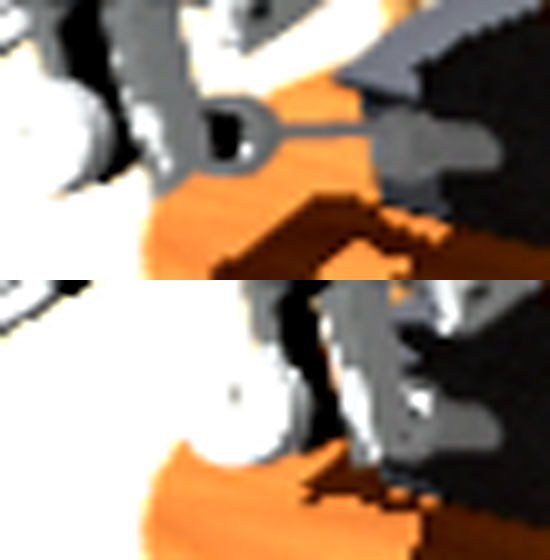

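View pics/wrist19.png

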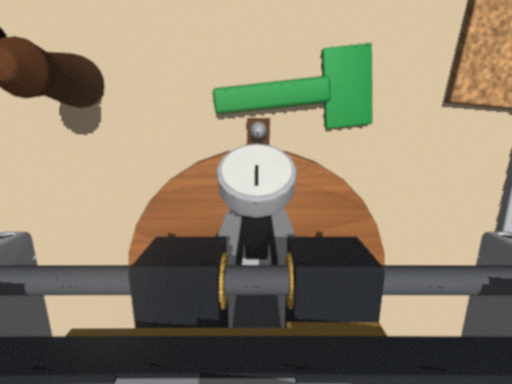

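```bash
python3 - <<'E'
from h import *
d=load('scene19')
hsv=cv2.cvtColor(d['color'],cv2.COLOR_RGB2HSV)
m=((hsv[...,1]<25)&(hsv[...,2]>200)).astype(np.uint8)*255; m[:,:162]=0;m[:,190:]=0;m[:185]=0;m[215:]=0
cs,_=cv2.findContours(m,cv2.RETR_EXTERNAL,cv2.CHAIN_APPROX_NONE);c=max(cs,key=cv2.contourArea);print(cv2.fitEllipse(c),cv2.contourArea(c))
u=np.array([.816,.0714,.574])
for M in ([.602,-.182,.114],[.605,-.182,.114],[.608,-.182,.114],[.605,-.182,.117],[.605,-.182,.111]):
    M=np.array(M); print(M,proj(d,[M+.092*u,M+.097*u,M]).round(1).tolist())
w=load('wrist19')
for M in ([.602,-.182,.114],[.605,-.182,.114],[.608,-.182,.114]):
    print(proj(w,[np.array(M)+.092*u]))
g=d['color'][185:220,150:205,::-1]
E
```

```text
((172.47518920898438, 200.57786560058594), (9.083439826965332, 11.263080596923828), 0.2390672266483307) 78.5
[ 0.602 -0.182  0.114] [[173.0, 201.3], [171.9, 201.2], [190.8, 201.7]]
[ 0.605 -0.182  0.114] [[172.3, 201.8], [171.2, 201.8], [190.1, 202.2]]
[ 0.608 -0.182  0.114] [[171.5, 202.3], [170.5, 202.3], [189.5, 202.7]]
[ 0.605 -0.182  0.117] [[172.1, 201.0], [171.1, 200.9], [190.0, 201.4]]
[ 0.605 -0.182  0.111] [[172.4, 202.6], [171.4, 202.6], [190.3, 203.0]]
[[257.81054613 172.07005882]]
[[258.37368151 166.28375278]]
[[258.94233316 160.44078449]]
```

Request:
{"name": "step_arm", "arguments": {"rows": "-1 -0.1 -1.5 0 -1;-2 -0.2 -2 0 -1;-3 -0.2 -2 0 -1;-4 -0.3 -2 0 -1;-4 -0.3 -2 0 -1;-4 -0.3 -2 0 -1", "force": 14}}

```text
time_s: 24.75
tool_pos: [0.6333, -0.1798, 0.1298]
tool_rot: [-3.122, -0.003, -1.474]
contact_force: [13.9, 1.7, 5.3]
opening: 0.0157
```

```bash
python3 - <<'E'
from h import *
d=snap('scene','scene20.png');print(d['s']['tool_pos'],d['s']['contact_force'])
hsv=cv2.cvtColor(d['color'],cv2.COLOR_RGB2HSV)
m=((hsv[...,1]<25)&(hsv[...,2]>200)).astype(np.uint8)*255; m[:,:162]=0;m[:,190:]=0;m[:185]=0;m[215:]=0
cs,_=cv2.findContours(m,cv2.RETR_EXTERNAL,cv2.CHAIN_APPROX_NONE);c=max(cs,key=cv2.contourArea);print(cv2.fitEllipse(c),cv2.contourArea(c))
a=d['color'][185:220,150:205,::-1].astype(float); a=((a-60)*2.8).clip(0,255).astype(np.uint8)
cv2.imwrite('pics/cmp4.png',cv2.resize(a,None,fx=14,fy=14,interpolation=cv2.INTER_CUBIC))
d=snap('wrist','wrist20.png'); tilt(d)
E
```

```text
[ 0.63327551 -0.17975471  0.12980599] [13.86021087  1.67315673  5.32064909]
((172.4485626220703, 201.10792541503906), (9.070709228515625, 11.147037506103516), 175.9766082763672) 77.0
ellipse ((256.2989196777344, 166.25595092773438), (47.5294189453125, 68.48224639892578), 90.6537857055664)
0 [257.6 155.1] [ 7.2 66.7]
5 [257.7 156.6] [13.6 68.4]
10 [257.7 158.8] [20.4 70.2]
15 [257.8 161.7] [27.6 72. ]
20 [257.9 165.4] [34.9 73.8]
25 [258.  169.8] [42.3 75.5]
30 [258.  174.9] [49.8 77.2]
35 [258.1 180.8] [57.  78.9]
40 [258.2 187.3] [63.9 80.4]
45 [258.2 194.4] [70.3 81.8]
50 [258.3 202. ] [75.9 83.1]
55 [258.3 210. ] [80.6 84.2]
```

View pics/cmp4.png

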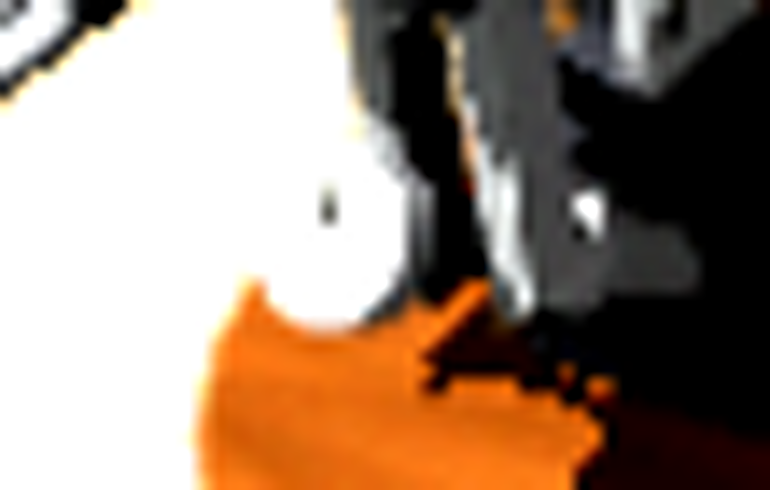

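Request:
{"name": "step_arm", "arguments": {"rows": "0 0 0 0 -1;0 0 0 0 -1;0 0 0 0 -1;0 0 0 0 -1;3 0.2 1.5 0 -1;6 0.5 3.5 0 -1;12 1 8 0 -1;20 1.7 14 0 -1;32.6 2.9 23 0 -1;49 4.3 34.4 0 -1;65 5.7 46 0 -1;81.6 7.1 57.4 0 -1;98 8.6 69 0 -1;114.2 10 80.4 0 -1;114.2 10 80.4 0 -1", "force": 18}}

```text
time_s: 26.72
tool_pos: [0.7387, -0.1703, 0.207]
tool_rot: [-3.141, -0.0, -1.475]
contact_force: [0.2, -0.6, -0.6]
opening: 0.0161
```

```bash
python3 - <<'E'
from h import *
d=snap('scene','scene21.png');print(d['s']['tool_pos'],d['s']['contact_force'],d['s']['opening'])
a=d['color'][110:250,120:280,::-1]; cv2.imwrite('pics/scz21.png',cv2.resize(a,None,fx=4.6,fy=4.2,interpolation=cv2.INTER_CUBIC))
d=snap('wrist','wrist21.png'); tilt(d)
E
```

```text
[ 0.73868691 -0.17030082  0.20701899] [ 0.22432939 -0.63680157 -0.56714161] 0.016123421593072475
ellipse ((256.2364196777344, 169.29580688476562), (50.08150100708008, 68.5535888671875), 90.64287567138672)
0 [257.6 155.7] [ 8.8 67.1]
5 [257.6 157.3] [15.3 68.8]
10 [257.7 159.7] [22.2 70.6]
15 [257.7 162.8] [29.3 72.4]
20 [257.8 166.7] [36.7 74.1]
25 [257.8 171.3] [44.2 75.9]
30 [257.8 176.6] [51.6 77.6]
35 [257.9 182.6] [58.7 79.2]
40 [257.9 189.2] [65.5 80.7]
45 [258.  196.5] [71.7 82.1]
50 [258.  204.2] [77.1 83.3]
55 [258.  212.3] [81.6 84.4]
```

View pics/scz21.png

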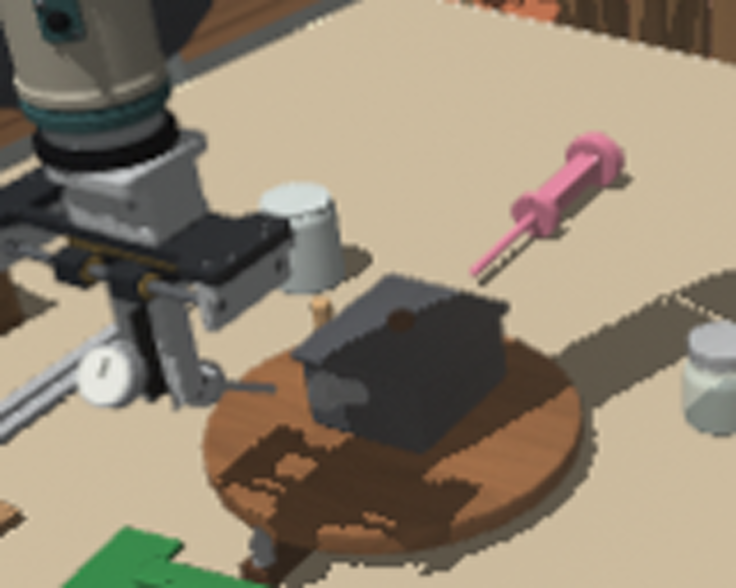

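View pics/wrist21.png

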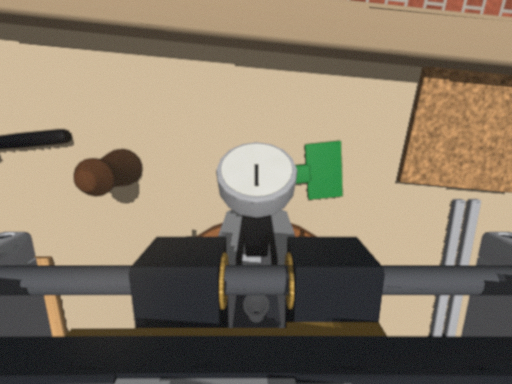

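Request:
{"name": "step_arm", "arguments": {"rows": "0 60 0 0 -1;-60 110 0 0 -1;-110 160 0 0 -1;-160 220 0 0 -1;-200 270 0 0 -1;-231 321 0 0.009 -1;-231 321 0 0.009 -1;-231 321 -50 0.009 -1;-231 321 -80 0.009 -1;-231 321 -80 0.009 -1;-231 321 -80 0.009 -1"}}

```text
time_s: 28.2
tool_pos: [0.5073, 0.1501, 0.1273]
tool_rot: [-3.141, 0.0, -1.468]
contact_force: [0.0, -0.1, -0.6]
opening: 0.0162
```

```bash
python3 - <<'E'
from h import *
d=snap('wrist','wrist22.png'); print(d['s']['tool_pos'],d['s']['tool_rot'])
d=snap('scene','scene22.png')
a=d['color'][130:290,220:380,::-1]; cv2.imwrite('pics/scz22.png',cv2.resize(a,None,fx=4.4,fy=3.7,interpolation=cv2.INTER_CUBIC))
E
```

```text
[0.50734294 0.15014116 0.12730995] [-3.14066736e+00  1.51556291e-05 -1.46770281e+00]
```

View pics/scz22.png

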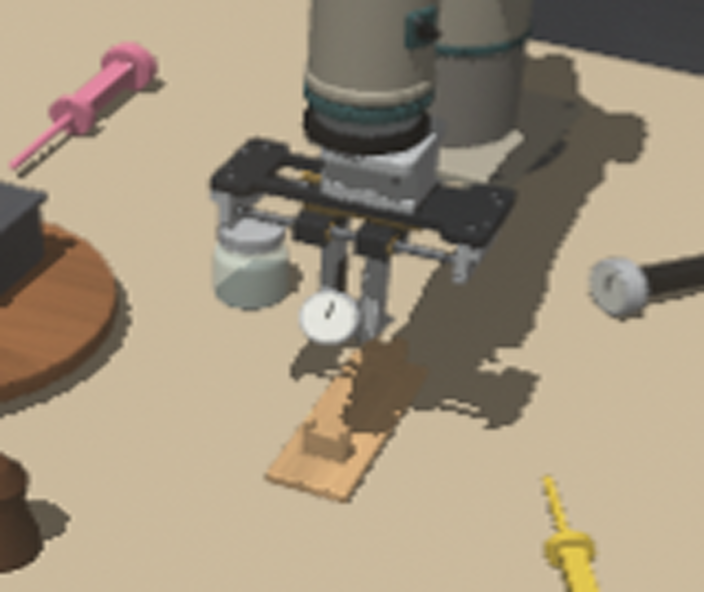

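View pics/wrist22.png

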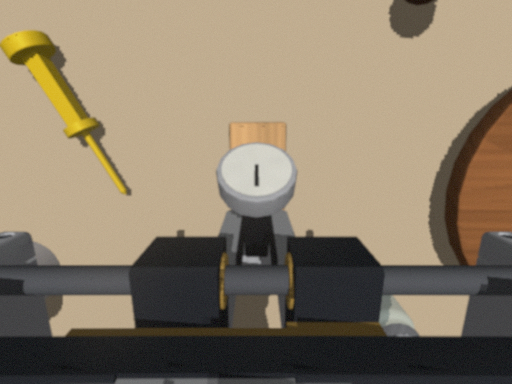

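Request:
{"name": "step_arm", "arguments": {"rows": "-6 0.5 -15 0 -1;-6 0.5 -28 0 -1;-6 0.5 -34 0 -1;-6 0.5 -40 0 -1;-6 0.5 -46 0 -1;-6 0.5 -46 0 -1", "force": 8}}

```text
time_s: 29.05
tool_pos: [0.5008, 0.1508, 0.08]
tool_rot: [3.141, -0.0, -1.467]
contact_force: [0.0, -1.4, -0.4]
opening: 0.016
```

```bash
python3 - <<'E'
from h import *
d=snap('wrist','wrist23.png'); print(d['s']['tool_pos'],d['s']['contact_force']);tilt(d)
E
```

```text
[0.50081382 0.15082724 0.07997252] [ 0.01166325 -1.36950018 -0.42438894]Traceback (most recent call last):
  File "<stdin>", line 2, in <module>
  File "h.py", line 31, in tilt
    cs,_=cv2.findContours(m,cv2.RETR_EXTERNAL,cv2.CHAIN_APPROX_NONE);c=max(cs,key=cv2.contourArea)
                                                                       ~~~^^^^^^^^^^^^^^^^^^^^^^^^
ValueError: max() iterable argument is empty
```

View pics/wrist23.png

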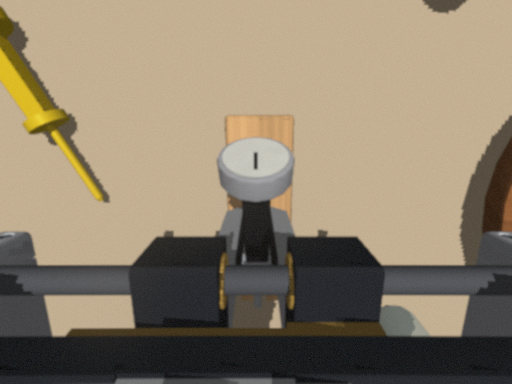

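Request:
{"name": "step_arm", "arguments": {"rows": "0 0 -6 0 -1;2 0 -12 0 -1;3 0 -18 0 -1;4 0 -24 0 -1;5 0 -30 0 -1;6 0 -35 0 -1;6 0 -39 0 -1;6 0 -41 0 -1;6 0 -41 0 -1"}}

```text
time_s: 30.22
tool_pos: [0.5069, 0.1508, 0.0392]
tool_rot: [3.141, -0.0, -1.467]
contact_force: [0.8, -1.4, -1.0]
opening: 0.0162
```

```bash
python3 - <<'E'
from h import *
d=snap('wrist','wrist24.png'); print(d['s']['tool_pos'],d['s']['contact_force'])
d=snap('scene','scene24.png')
a=d['color'][130:290,220:380,::-1]; cv2.imwrite('pics/scz24.png',cv2.resize(a,None,fx=4.4,fy=3.7,interpolation=cv2.INTER_CUBIC))
E
```

```text
[0.50691644 0.15084485 0.0392294 ] [ 0.83633996 -1.41338294 -1.04420528]
```

View pics/scz24.png

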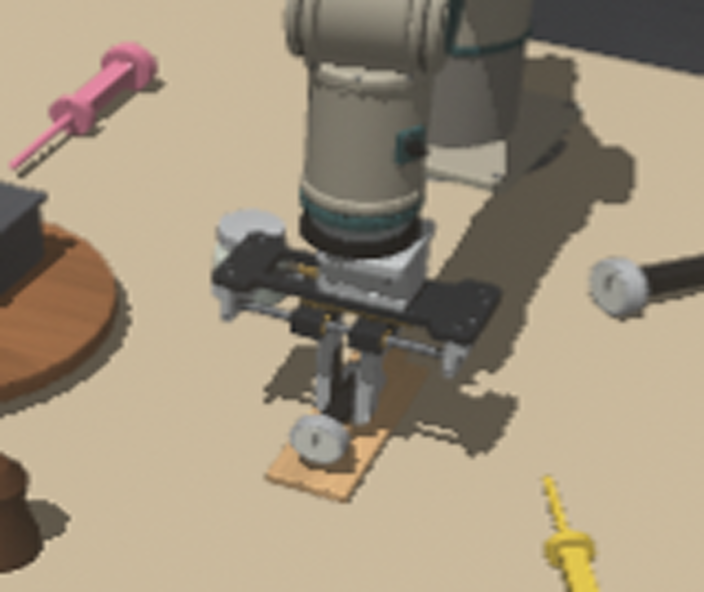

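View pics/wrist24.png

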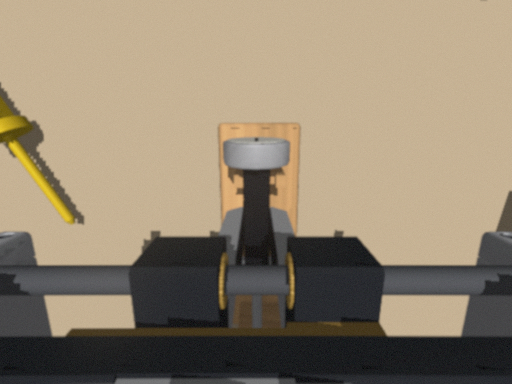

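Request:
{"name": "step_arm", "arguments": {"rows": "0 0 0 0 -1;0 0 0 0 -1;0 0 10 0 -1;0 0 40 0 -1;0 0 90 0 -1;0 0 140 0 -1;0 0 190 0 -1;0 0 225 0 -1;0 0 245 0 -1;0 0 245 0 -1;0 0 245 0 -1;0 0 245 0 -1", "force": 25}}

```text
time_s: 31.82
tool_pos: [0.5062, 0.1509, 0.2833]
tool_rot: [3.139, -0.0, -1.467]
contact_force: [-0.2, -0.7, -0.2]
opening: 0.016
```

```bash
python3 - <<'E'
from h import *
d=snap('wrist','wrist25.png'); print(d['s']['tool_pos'],d['s']['contact_force'],d['s']['opening'])
d=snap('scene','scene25.png'); cv2.imwrite('pics/sc25.png',cv2.resize(d['color'][:,:,::-1],None,fx=1.5,fy=1.5))
d=snap('top','top25.png')
a=d['color'][80:230,150:345,::-1]; cv2.imwrite('pics/topz25.png',cv2.resize(a,None,fx=4,fy=4,interpolation=cv2.INTER_CUBIC))
E
```

```text
[0.5062143  0.1508689  0.28325439] [-0.23184205 -0.72898032 -0.16631996] 0.016005895068882756
```

View pics/sc25.png

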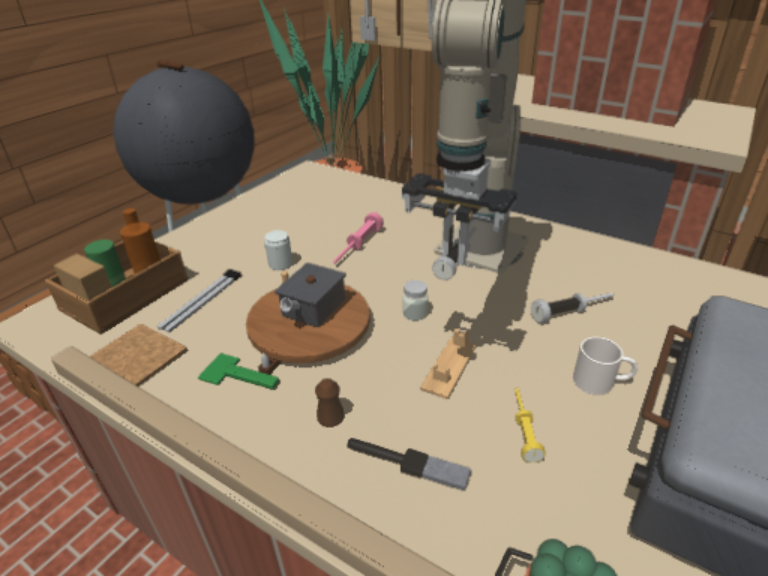

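View pics/wrist25.png

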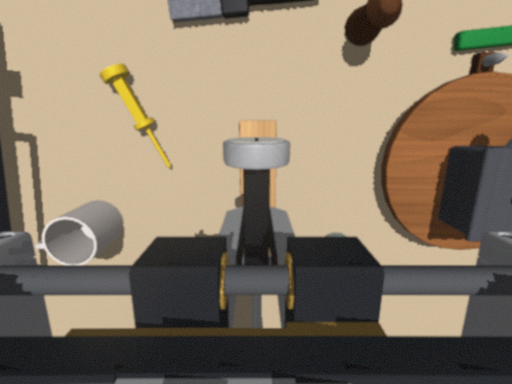

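View pics/topz25.png

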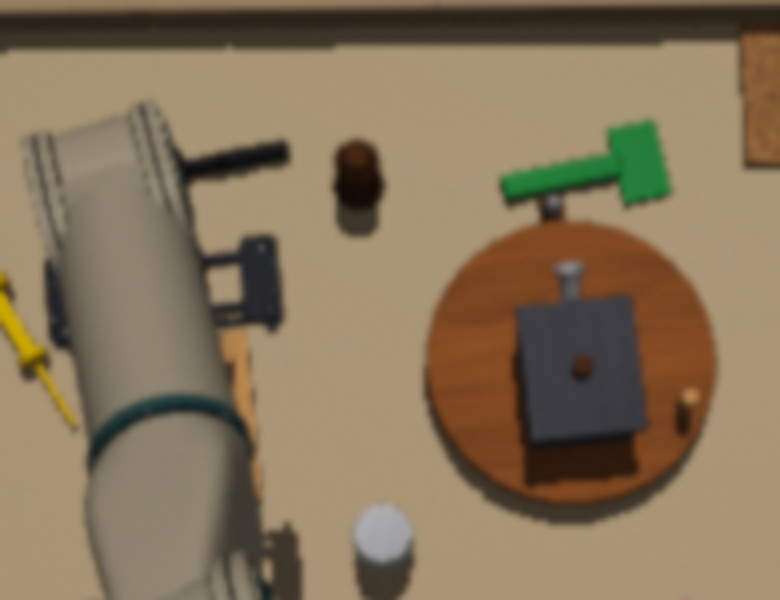

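```bash
python3 - <<'E'
from h import *
s=status.observe(); print(s['tool_pos'],abs(s['joint_vel']).max(),s['opening'])
print(workorder.close_job())
E
```

```text
[0.50662747 0.15087947 0.28362543] 0.005076549146566137 0.015801658128228598
the job is handed in; nothing more can be done
None
```

I turned the turntable to the pointer, put the thermometer in the sleeve until it stopped, held it there, and drew it out. I handed in at about 32 s of the 72 s allowed. The system gave no verdict, so these are my own checks.

- **Turntable:** I moved it by its post. The last top view shows the sleeve at about 5° and the pointer at about 4–5°. It did not shift during or after the insertion.
- **Tilting the stem:** The gripper cannot tilt, so I held the thermometer lightly. I pressed its dial, then its tip, against the box lid until the stem sat at about 34°.
- **Insertion:** The stem jammed lightly about 4 mm short because its tilt was slightly shallow. Raising the handle a little freed it.
- **Seating:** It then stopped firmly at about 10–15 N, well under the 45 N limit, and I held it there for over a second. I inferred that the collar was seated rather than seeing it directly. Two cameras and the slip in the grip agree on a gap of about 0–3 mm, but the mouth position differed by about 3 mm between views.
- **Finish:** I drew it out, levelled it on the notched rest, and lifted it. It is gripped at 25 N, with the handle about 29 cm above the ledge. It looks level in the wrist view, and the arm is practically still.
- **Other items:** The other things on the ledge look unmoved. I checked this by eye and did not measure it.

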